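# Unload mortar prisms from the curing box to the feed rack

## Robot

A 7-joint arm with a two-finger parallel gripper is mounted at the origin on the work surface. World frame = base frame: x ahead of the robot, y to its left, z up, the work surface at z = 0. Lengths are in m, angles in degrees, forces in N, time in s.
With the tool pointing down it reaches from about 0.425 to 0.875 m from the base axis. Payload 4.7 kg.
Tool frame: the origin (TCP) lies at the very end of the fingers, on their centre line; the grasp point (between the pads) lies 19 mm behind it (env.grip_point_offset is the distance from the TCP to the grasp point, in m); z points along the fingers, y is the line along which they close (so a half turn about z gives the same grasp; the last joint's range is limited). The gripper opens to 87 mm and grips with 3 to 60 N. Pads are 19 mm wide; open, the fingers measure 117 mm over their backs; the gripper's body (75 mm by 190 mm) begins 51 mm behind the grasp point.
Start: joints at [73.975, 18.392, -4.016, 83.108, 1.295, 78.541, -3.26], TCP at [0.188, -0.622, 0.223] pointing down, gripper open.
Joint ranges: [-163.93, 163.93], [-17.29, 119.83], [-79.2, 71.16], [3.27, 140.29], [-89.18, 269.18], [5.43, 117.66], [-154.24, 154.24]. Speed limits (degrees/s): [147.25, 147.25, 180, 180, 180, 180, 180].

## Interface

Orientations are given as [roll, pitch, yaw] about the fixed x, y, z axes, in that order (R = Rz(yaw) Ry(pitch) Rx(roll)).
In Python, from cell import env gives the robot as it stands.
- The arm moves only by the tool jog_arm, never from a script. Its argument "motion" is a list of rows, each an object of numbers: "x", "y", "z": the shift along the tool's x, y, z in cm; "ax", "ay", "az": the turn, a rotation vector about the tool's x, y, z in degrees. In form: [{"x": .., "y": .., "z": .., "ax": .., "ay": .., "az": ..}, ...]. A call has exactly 5 rows; each row shifts and turns the commanded pose from where the row before left it, along the tool's axes as they then stand; what a row does not reach is not made up. A row lasts 1/10 s, in which the tool goes at most 50 mm and 8.59 degrees, less where a joint would pass 70% of its speed; a pose out of reach is approached as far as the arm can. A call is refused whole if a number of a shift passes 5 or a number of a turn 8.59, either way. A call with a gripper value outside its range is refused whole. "claw" is the gripper command: -1 is shut, 1 is fully open, values between are in proportion, set as the call begins (left out, the last holds). The fingers move at their own pace and stop on an object; "squeeze" is the grip in N (left out, the last holds). Time passes only in rows, so rows that do not move let the fingers close, or fill a call up. It gives the time, the measured TCP pose, the force, the opening and the grip force at its end, in the units of the state.
- env.get_obs(): the state, without advancing time (a new reading comes with each control period).
- env.read_camera(name): name is "scene" or "side" or "wrist"; returns the picture (480x640x3 uint8, red, green, blue); there is no depth.
- env.camera_params(name): a dict with "fx", "fy", "cx", "cy" (pixels), "extrinsics" (4x4, takes a point from world to camera coordinates). Camera axes: x right, y up, looking along -z (the intrinsics and any distortion apply to the point x, -y, -z); pixel columns grow to the right and rows downward; lengths in m; the calibration is good to about 2 mm. A picture is of the moment at which its call begins: read the wrist's pose just before it. camera_params takes no time and is no camera call; for the wrist camera it gives the pose at the moment of the call.
- env.sign_off(): hands the job in; it is judged then, once.
The state is a dict: "time_s": time; "qpos": joint angles; "joint_velocities": joint speeds; "effort": joint torques, N m; "tool_pos": TCP position; "tool_rot": TCP orientation; "force": force on the tool from outside, world axes, zero at the start; "wrist_torque": the same for the moment, N m; "grip_width": finger opening in m; "grasp_force": force on a finger pad.
Only numpy, scipy, OpenCV 4.12 (cv2) and the standard library are available. Lean on these libraries where they do the work, as an engineer would, in place of code of your own. Each camera call takes 0.05 s, during which the arm holds its last target. There are 200 camera calls.

## Task

First open the curing box by pulling up the paddle latch in its lid and raising the lid right back, and flip the feed rack's stop arm fully down across the rails. Then, with the lid up and the stop down, lift every mortar prism out of the box and lay it flat across both rails of the rack, push the whole row up tight, prism against prism and the first against the stop, and finally shut the box and press the lid down until its latch has caught, leaving the stop down. Do not knock over the measuring cylinder or the wash bottle.

Things in the scene. Friction and masses are not known exactly. Their poses are not given: they have to be found in the camera images.
- curing_box: fixed grey sheet-steel curing box, 210 mm deep (its x; the front, x = -105 mm, faces the robot) by 360 mm wide (its y), walls 4 mm, rim 90 mm high; origin under its centre on the bench, z up
- box_floor (a point): centre of the box, on the level of its two white comb bearers, 32 mm above the bench. The bearers (12 mm wide, along y, at x = -50 and +50 mm) carry the prisms, which lie along x in slots centred at y = -105, -35, +35, +105 mm; slots are 52 mm wide, between teeth that rise 10 mm above the bearers. Some slots are empty; the floor is 28 mm lower
- lid (a joint): lid angle, rad: 0 shut, 1.5 fully open (nearly upright). A steel pan 36 mm high, 214 mm deep, 360 mm wide, 0.6 kg, hinged along the box's far (+x) top edge; swings up and away from the robot. Stiff hinge: it stays where it is left (4 to 10 N at the front edge moves it). A spring latch holds it shut until the paddle is pulled; pressed right down at the front (5 to 15 N) it snaps locked
- lid_hinge (a point): middle of the lid's hinge line, 91 mm above the bench; the line runs along this frame's y. The frame turns with the lid: x points from the lid's front to its hinge, z out of its top face, which is the plane z = 36 mm; the front edge is at x = -214 mm. The latch bolt hangs under the lid at its front middle (within 10 mm of y = 0, to z = -30 mm)
- paddle (a joint): angle of the latch paddle, rad: 0 flush with the lid (latch out), 0.7 pulled fully up; the latch is free from about 0.4. Sprung: it takes 1 to 4 N at its free end and drops back flush when let go
- paddle_grip (a point): grip point of the paddle, half-way through its thickness, 45 mm from its pivot. A steel plate 46 mm wide (y), 12 mm thick, 60 mm long, flush in a black dish 32 mm deep in the lid top; its free end points to the lid's front (-x). Free room: 32 mm on either side, 30 mm before the free end, 20 mm beneath. The frame turns with the paddle: x from free end to pivot, z up when flush
- paddle_pivot (a point): middle of the paddle's pivot, whose axis runs along y; in the lid_hinge frame it lies at x = -112, z = 30 mm. The free end swings up and back about it
- feed_rack: fixed aluminium feed rack, base 200 (x) by 360 (y) by 8 mm; origin under its centre on the bench, z up. Two steel rails along y at x = -50 and +50 mm (16 mm wide, 340 mm long, tops 28 mm above the bench); side guides with inner faces at x = -91 and +91 mm, tops 42 mm above the bench. Prisms lie across both rails, along x, and slide along y; the stop is near the +y end
- stop_arm (a joint): angle of the flip stop, rad: 0 upright, 1.57 fully down across the rails. A steel bar 12 mm thick (y), 14 mm deep, 222 mm long, with a flag 30 mm deep in its middle, 0.18 kg; pivoted on the robot's side of the rack, it swings away from the robot (from +z to +x of the rack) on to a post. Stiff pivot: it stays where it is left (a push of 1 to 4 N near the tip moves it)
- stop_pivot (a point): pivot of the stop arm, in the rack's frame at x = -112, y = +150, z = 52 mm; its axis runs along y
- stop_tip (a point): free end of the stop arm, 222 mm from its pivot
- stop_line (a point): middle of the face that the first prism rests against when the stop is down: in the rack's frame x = 0, y = +144, z = 48 mm; the row lies on its -y side
- measuring_cylinder: glass measuring cylinder, 200 mm high, foot 64 mm across, standing upright behind; origin under its foot. To be left standing
- wash_bottle: white wash bottle with a red cap, 60 mm across and 150 mm high, standing behind; origin under its foot. To be left standing
- prism1_mid (a point): centre of a mortar prism, a plain grey concrete-like bar 40 x 40 x 160 mm, 0.4 to 0.7 kg; its x runs along its length. At the start it lies in a slot of the shut curing box; between two and four prisms are there, the others are absent. (Shorter broken halves lying about on the bench are not prisms of this job)
- prism2_mid (a point): centre of a mortar prism, a plain grey concrete-like bar 40 x 40 x 160 mm, 0.4 to 0.7 kg; its x runs along its length. At the start it lies in a slot of the shut curing box; between two and four prisms are there, the others are absent. (Shorter broken halves lying about on the bench are not prisms of this job)
- prism3_mid (a point): centre of a mortar prism, a plain grey concrete-like bar 40 x 40 x 160 mm, 0.4 to 0.7 kg; its x runs along its length. At the start it lies in a slot of the shut curing box; between two and four prisms are there, the others are absent. (Shorter broken halves lying about on the bench are not prisms of this job)
- prism4_mid (a point): centre of a mortar prism, a plain grey concrete-like bar 40 x 40 x 160 mm, 0.4 to 0.7 kg; its x runs along its length. At the start it lies in a slot of the shut curing box; between two and four prisms are there, the others are absent. (Shorter broken halves lying about on the bench are not prisms of this job)

How it is judged (in metres and radians):
On the way, in this order (a step that is already met when the one before it is completed fails the run):
1. the lid is raised right back (beyond 1.35 rad) and the stop arm is down across the rails (beyond 1.5 rad), both at once (value of joint lid above 1.35 rad and value of joint stop_arm above 1.5 rad), for 0.2 s.
2. all the prisms lie flat across the rails, within the rack's length, with the stop still down (value of joint stop_arm above 1.5 rad and z of prism1_mid in the frame of feed_rack between 0.04 and 0.056 m and x of prism1_mid in the frame of feed_rack between -0.02 and 0.02 m and y of prism1_mid in the frame of feed_rack between -0.17 and 0.135 m and angle between the x axis of each of prism1_mid, prism2_mid, prism3_mid, prism4_mid and the x axis of feed_rack, either way round below 0.12 rad and z of prism2_mid in the frame of feed_rack between 0.04 and 0.056 m and x of prism2_mid in the frame of feed_rack between -0.02 and 0.02 m and y of prism2_mid in the frame of feed_rack between -0.17 and 0.135 m and z of prism3_mid in the frame of feed_rack between 0.04 and 0.056 m and x of prism3_mid in the frame of feed_rack between -0.02 and 0.02 m and y of prism3_mid in the frame of feed_rack between -0.17 and 0.135 m and z of prism4_mid in the frame of feed_rack between 0.04 and 0.056 m and x of prism4_mid in the frame of feed_rack between -0.02 and 0.02 m and y of prism4_mid in the frame of feed_rack between -0.17 and 0.135 m), for 0.2 s.
At the end, for the whole second after the job is handed in: Lid shut within 0.02 rad, paddle flush within 0.08 rad (latch caught), stop down beyond 1.5 rad; every prism at rest flat across both rails, within 20 mm of mid-rack and 0.12 rad of square; the first within 7 mm of the stop, the row behind it closed with about 10 mm of gaps in all (all of step 2 and value of joint lid below 0.02 rad and value of joint paddle below 0.08 rad and y of any of prism1_mid, prism2_mid, prism3_mid, prism4_mid in the frame of feed_rack above 0.117 m and (y of prism1_mid in the frame of feed_rack above 0.075 m or (y of prism1_mid in the frame of feed_rack above 0.033 m and (y of prism1_mid in the frame of feed_rack between 0.075 and 0.1 m or y of prism2_mid in the frame of feed_rack between 0.075 and 0.1 m or y of prism3_mid in the frame of feed_rack between 0.075 and 0.1 m or y of prism4_mid in the frame of feed_rack between 0.075 and 0.1 m)) or (y of prism1_mid in the frame of feed_rack above -0.009 m and (y of prism1_mid in the frame of feed_rack between 0.075 and 0.1 m or y of prism2_mid in the frame of feed_rack between 0.075 and 0.1 m or y of prism3_mid in the frame of feed_rack between 0.075 and 0.1 m or y of prism4_mid in the frame of feed_rack between 0.075 and 0.1 m) and (y of prism1_mid in the frame of feed_rack between 0.033 and 0.062 m or y of prism2_mid in the frame of feed_rack between 0.033 and 0.062 m or y of prism3_mid in the frame of feed_rack between 0.033 and 0.062 m or y of prism4_mid in the frame of feed_rack between 0.033 and 0.062 m))) and (y of prism2_mid in the frame of feed_rack above 0.075 m or (y of prism2_mid in the frame of feed_rack above 0.033 m and (y of prism1_mid in the frame of feed_rack between 0.075 and 0.1 m or y of prism2_mid in the frame of feed_rack between 0.075 and 0.1 m or y of prism3_mid in the frame of feed_rack between 0.075 and 0.1 m or y of prism4_mid in the frame of feed_rack between 0.075 and 0.1 m)) or (y of prism2_mid in the frame of feed_rack above -0.009 m and (y of prism1_mid in the frame of feed_rack between 0.075 and 0.1 m or y of prism2_mid in the frame of feed_rack between 0.075 and 0.1 m or y of prism3_mid in the frame of feed_rack between 0.075 and 0.1 m or y of prism4_mid in the frame of feed_rack between 0.075 and 0.1 m) and (y of prism1_mid in the frame of feed_rack between 0.033 and 0.062 m or y of prism2_mid in the frame of feed_rack between 0.033 and 0.062 m or y of prism3_mid in the frame of feed_rack between 0.033 and 0.062 m or y of prism4_mid in the frame of feed_rack between 0.033 and 0.062 m))) and (y of prism3_mid in the frame of feed_rack above 0.075 m or (y of prism3_mid in the frame of feed_rack above 0.033 m and (y of prism1_mid in the frame of feed_rack between 0.075 and 0.1 m or y of prism2_mid in the frame of feed_rack between 0.075 and 0.1 m or y of prism3_mid in the frame of feed_rack between 0.075 and 0.1 m or y of prism4_mid in the frame of feed_rack between 0.075 and 0.1 m)) or (y of prism3_mid in the frame of feed_rack above -0.009 m and (y of prism1_mid in the frame of feed_rack between 0.075 and 0.1 m or y of prism2_mid in the frame of feed_rack between 0.075 and 0.1 m or y of prism3_mid in the frame of feed_rack between 0.075 and 0.1 m or y of prism4_mid in the frame of feed_rack between 0.075 and 0.1 m) and (y of prism1_mid in the frame of feed_rack between 0.033 and 0.062 m or y of prism2_mid in the frame of feed_rack between 0.033 and 0.062 m or y of prism3_mid in the frame of feed_rack between 0.033 and 0.062 m or y of prism4_mid in the frame of feed_rack between 0.033 and 0.062 m))) and (y of prism4_mid in the frame of feed_rack above 0.075 m or (y of prism4_mid in the frame of feed_rack above 0.033 m and (y of prism1_mid in the frame of feed_rack between 0.075 and 0.1 m or y of prism2_mid in the frame of feed_rack between 0.075 and 0.1 m or y of prism3_mid in the frame of feed_rack between 0.075 and 0.1 m or y of prism4_mid in the frame of feed_rack between 0.075 and 0.1 m)) or (y of prism4_mid in the frame of feed_rack above -0.009 m and (y of prism1_mid in the frame of feed_rack between 0.075 and 0.1 m or y of prism2_mid in the frame of feed_rack between 0.075 and 0.1 m or y of prism3_mid in the frame of feed_rack between 0.075 and 0.1 m or y of prism4_mid in the frame of feed_rack between 0.075 and 0.1 m) and (y of prism1_mid in the frame of feed_rack between 0.033 and 0.062 m or y of prism2_mid in the frame of feed_rack between 0.033 and 0.062 m or y of prism3_mid in the frame of feed_rack between 0.033 and 0.062 m or y of prism4_mid in the frame of feed_rack between 0.033 and 0.062 m))) and linear speed of each of prism1, prism2, prism3, prism4 below 0.02 m/s); the robot touches nothing.
It fails at once if the measuring cylinder or the wash bottle is knocked over (angle between any of measuring_cylinder, wash_bottle's own z axis and vertical above 0.6 rad).
Of prism1, prism2, prism3, prism4 only 2 to 4 are there at a start; the rules pass over those that are not, and their reading is None.
At some moment in a run one of prism1, prism2, prism3, prism4 may be knocked a few centimetres aside while the robot is not near it.
It also fails if it takes over 210 s, if anything falls off the work surface, if the arm or the gripper's body presses on something with over 40 N, if the wrist force passes 120 N, or if a joint passes its speed limit or range.

## Working session

There is one attempt and no reset: what is moved stays moved. The work goes in short steps, Python scripts to look and compute and a tool call to move; the robot and the scene stay as the last step left them, time stands still between calls to the robot, and variables do not carry over. Pictures are saved under pics/ and viewed, at most 14 in all, crops included, and the job is handed in when it is done.

Besides the shell and the picture viewer there is one more tool, called after "Request:" by a JSON object that holds its "fn" and its "kwargs". jog_arm: Moves the arm, as the interface text tells. Its arguments: {"type":"object","properties":{"motion":{"type":"array"},"claw":{"type":"number"},"squeeze":{"type":"number"}},"required":["motion"]}

```bash
ls; mkdir -p pics; python3 - <<'E'
from cell import env
import cv2,numpy as np
for n in ("scene","side"):
    im=env.read_camera(n); cv2.imwrite(f"pics/{n}0.png",im[:,:,::-1])
    p=env.camera_params(n); print(n,{k:np.round(v,4).tolist() for k,v in p.items()})
o=env.get_obs(); print({k:np.round(v,3).tolist() for k,v in o.items()})
E
```

```text
pics
scene {'fx': 607.7452, 'fy': 607.7452, 'cx': 318.2935, 'cy': 234.9751, 'extrinsics': [[0.7495, 0.6618, -0.014, -0.4445], [-0.3458, 0.4095, 0.8443, 0.0262], [0.5645, -0.628, 0.5358, -1.7927], [0.0, 0.0, 0.0, 1.0]]}
side {'fx': 532.9246, 'fy': 532.9246, 'cx': 314.3982, 'cy': 233.9909, 'extrinsics': [[-0.7452, -0.6667, -0.0139, 0.4384], [0.3255, -0.3819, 0.865, -0.3245], [-0.582, 0.6401, 0.5016, -0.9235], [0.0, 0.0, 0.0, 1.0]]}
{'time_s': 0.1, 'qpos': [73.975, 18.436, -4.015, 83.168, 1.295, 78.54, -3.261], 'joint_velocities': [0.063, -0.052, 0.027, -0.052, -0.108, -0.014, -0.054], 'effort': [-0.0, -49.257, -0.406, -31.34, -0.064, 0.04, 0.0], 'tool_pos': [0.188, -0.622, 0.222], 'tool_rot': [-179.902, 0.005, 16.833], 'force': [-0.434, 0.092, -0.261], 'wrist_torque': [0.037, 0.009, -0.006], 'grasp_force': 0.0, 'grip_width': 0.087}
```

View pics/scene0.png

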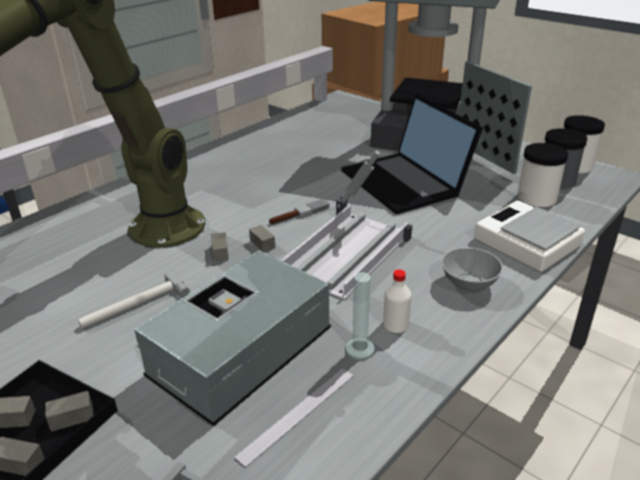

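View pics/side0.png

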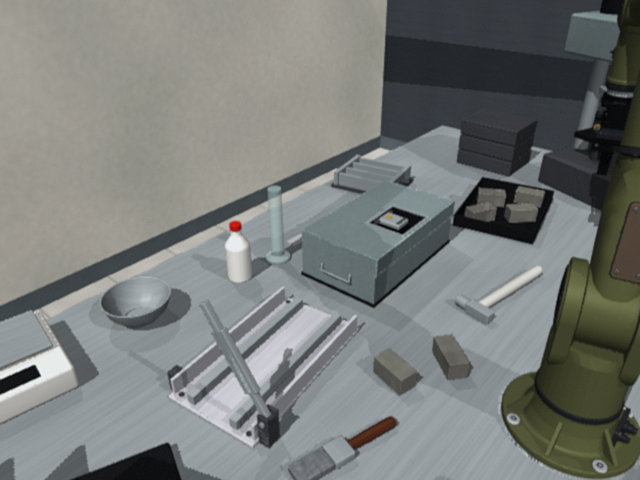

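```bash
cat > h.py <<'E'
from cell import env
import cv2,numpy as np
from scipy.spatial.transform import Rotation as R
def cam(n,p=None):
    p=p or env.camera_params(n); E=np.array(p["extrinsics"]); return p,E
def ray(n,u,v,p=None):
    p,E=cam(n,p); d=np.array([(u-p["cx"])/p["fx"],-(v-p["cy"])/p["fy"],-1.]); Rm=E[:3,:3]
    return -Rm.T@E[:3,3],Rm.T@d
def onz(n,u,v,z,p=None):
    c,d=ray(n,u,v,p); return c+d*(z-c[2])/d[2]
def proj(n,X,p=None):
    p,E=cam(n,p); q=E[:3,:3]@np.array(X)+E[:3,3]; return np.array([p["cx"]-p["fx"]*q[0]/q[2],p["cy"]+p["fy"]*q[1]/q[2]])
def tri(obs):
    A=np.zeros((3,3));b=np.zeros(3)
    for o in obs:
        c,d=ray(*o); d/=np.linalg.norm(d); M=np.eye(3)-np.outer(d,d); A+=M;b+=M@c
    return np.linalg.solve(A,b)
def st():
    o=env.get_obs(); print({k:np.round(o[k],3).tolist() for k in("time_s","tool_pos","tool_rot","qpos","force","grip_width","grasp_force")}); return o
def tool(o=None):
    o=o or env.get_obs(); return np.array(o["tool_pos"]),R.from_euler("xyz",o["tool_rot"],degrees=True)
def delta(pos,rot=None):
    "shift in tool axes, cm, and rotvec deg, to reach a world pose"
    t,r=tool(); d=r.inv().apply(np.array(pos)-t)*100
    w=(r.inv()*rot).as_rotvec(degrees=True) if rot is not None else np.zeros(3)
    return np.round(d,2),np.round(w,2)
E
python3 - <<'E'
import cv2
a=cv2.imread("pics/side0.png")[175:455,160:460]; cv2.imwrite("pics/side0c.png",cv2.resize(a,None,fx=2.1,fy=2.1,interpolation=cv2.INTER_CUBIC))
a=cv2.imread("pics/scene0.png")[190:420,130:420]; cv2.imwrite("pics/scene0c.png",cv2.resize(a,None,fx=2.6,fy=2.6,interpolation=cv2.INTER_CUBIC))
E
```

```text
(no output)
```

View pics/side0c.png

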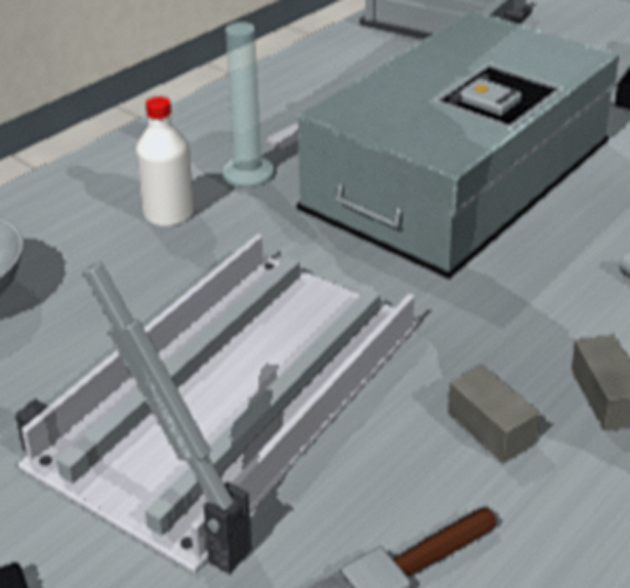

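View pics/scene0c.png

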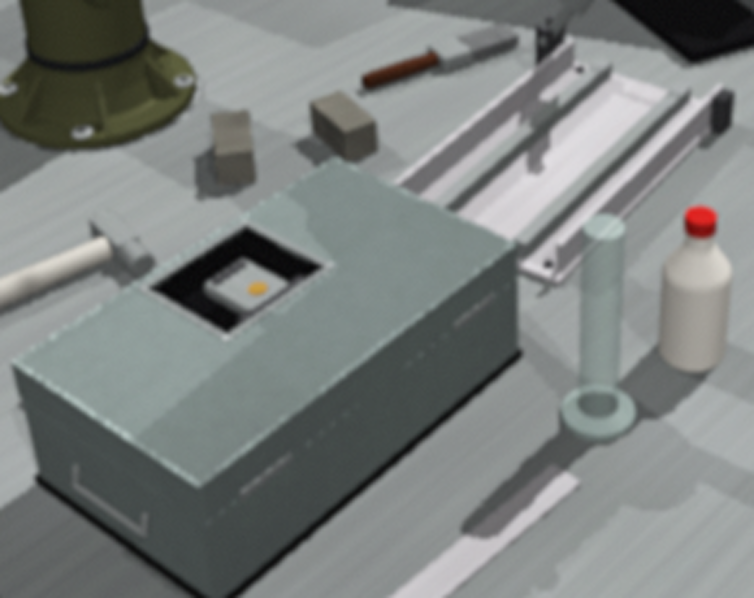

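```bash
python3 - <<'E'
from h import *
s=lambda u,v:("side",160+u/2.1,175+v/2.1)
c=lambda u,v:("scene",130+u/2.6,190+v/2.6)
L={k:(c(*a),s(*b)) for k,a,b in[("A",(15,362),(617,62)),("B",(335,160),(455,178)),("C",(520,243),(302,125)),("D",(200,487),(480,15))]}
P={}
for k,(a,b) in L.items():
    P[k]=(onz(*a,.127)+onz(*b,.127))/2; print(k,onz(*a,.127).round(3),onz(*b,.127).round(3),tri([a,b]).round(3))
print("AB",np.linalg.norm(P["A"]-P["B"]),"BC",np.linalg.norm(P["B"]-P["C"]),np.linalg.norm(P["A"]-P["D"]))
print("ang",[np.degrees(np.arctan2(*(q[1::-1]))) for q in(P["B"]-P["A"],P["C"]-P["D"],P["C"]-P["B"],P["D"]-P["A"])],"cen",sum(P.values())/4)
print("paddle dish",[onz(*c(*q),.127).round(3) for q in((150,288),(247,227),(328,268),(230,335))],"knob",onz(*c(257,288),.127))
print("rack base +y",[onz(*s(*q),.008).round(4) for q in((22,465),(197,570))])
print("guide tops -y end",[onz(*s(*q),.042).round(4) for q in((262,235),(413,297))])
print("scene guide -y",[onz(*c(*q),.042).round(4) for q in((560,250),)],"base",onz(*c(560,283),.008))
print("stop tip pivot side", s(95,265),s(225,500))
print("cyl",onz(*c(597,413),.0),onz(*s(248,172),0),"bottle",onz(*c(693,355),0),onz(*s(168,213),0))
for k in((70,465),(160,520),(295,265),(380,300)): print("rail",onz(*s(*k),.028).round(4))
E
```

```text
A [ 0.46  -0.398  0.127] [ 0.447 -0.379  0.127] [ 0.453 -0.394  0.12 ]
B [ 0.447 -0.045  0.127] [ 0.443 -0.04   0.127] [ 0.444 -0.043  0.125]
C [ 0.657 -0.031  0.127] [ 0.635 -0.018  0.127] [ 0.647 -0.025  0.119]
D [ 0.67  -0.39   0.127] [ 0.652 -0.384  0.127] [ 0.661 -0.389  0.121]
AB 0.3458817244889336 BC 0.20218813072415984 0.20818344485263293
ang [np.float64(91.42497312778754), np.float64(92.43223374248956), np.float64(5.15008478094503), np.float64(0.31253005357986824)] cen [ 0.55124484 -0.21056544  0.127     ]
paddle dish [array([ 0.467, -0.273,  0.127]), array([ 0.463, -0.166,  0.127]), array([ 0.558, -0.16 ,  0.127]), array([ 0.562, -0.269,  0.127])] knob [ 0.53329452 -0.21611616  0.127     ]
rack base +y [array([0.5613, 0.4247, 0.008 ]), array([0.3664, 0.3976, 0.008 ])]
guide tops -y end [array([0.6081, 0.0776, 0.042 ]), array([0.4204, 0.0544, 0.042 ])]
scene guide -y [array([0.6187, 0.0704, 0.042 ])] base [0.62283086 0.06594555 0.008     ]
stop tip pivot side ('side', 205.23809523809524, 301.1904761904762) ('side', 267.1428571428571, 413.0952380952381)
cyl [ 0.75228013 -0.0425973   0.        ] [ 0.75764683 -0.04684786  0.        ] bottle [0.77104611 0.07111086 0.        ] [0.76560085 0.07801008 0.        ]
rail [0.5126 0.4068 0.028 ]
rail [0.4111 0.3947 0.028 ]
rail [0.5578 0.0798 0.028 ]
rail [0.4531 0.066  0.028 ]
```

Request:
{"fn": "jog_arm", "kwargs": {"motion": [{"x": 3.8, "y": -2.7, "z": -1.2}, {"x": 3.8, "y": -2.7, "z": -1.2}, {"x": 3.8, "y": -2.7, "z": -1.2}, {"x": 3.8, "y": -2.7, "z": -1.2}, {"x": 3.8, "y": -2.7, "z": -1.2}], "claw": 1, "squeeze": 30}}

```text
$.motion[0]: bad value
```

Request:
{"fn": "jog_arm", "kwargs": {"motion": [{"x": 3.8, "y": -2.7, "z": -1.2}, {"x": 3.8, "y": -2.7, "z": -1.2}, {"x": 3.8, "y": -2.7, "z": -1.2}, {"x": 3.8, "y": -2.7, "z": 0}, {"x": 3.8, "y": -2.7, "z": 0}]}}

```text
$.motion[0]: bad value
```

Request:
{"fn": "jog_arm", "kwargs": {"motion": [{"x": 3.6, "y": -3, "z": 0}, {"x": 0, "y": 0, "az": 7.4}, {"az": 7.4}, {"x": 0}, {"x": 0}]}}

```text
$.motion[0]: bad value
```

```bash
python3 - <<'E'
from h import *
st(); p=env.camera_params("wrist"); im=env.read_camera("wrist"); cv2.imwrite("pics/w1.png",im[:,:,::-1])
print({k:np.round(v,3).tolist() for k,v in p.items()})
import pickle; pickle.dump(p,open("w1.pkl","wb"))
E
```

```text
{'time_s': 0.1, 'tool_pos': [0.188, -0.622, 0.222], 'tool_rot': [-179.902, 0.005, 16.833], 'qpos': [73.975, 18.436, -4.015, 83.168, 1.295, 78.54, -3.261], 'force': [-0.434, 0.092, -0.261], 'grip_width': 0.087, 'grasp_force': 0.0}
{'fx': 427.234, 'fy': 427.234, 'cx': 320.572, 'cy': 247.638, 'extrinsics': [[0.29, -0.957, -0.001, -0.649], [0.917, 0.278, -0.286, 0.036], [0.273, 0.082, 0.958, -0.391], [0.0, 0.0, 0.0, 1.0]]}
```

View pics/w1.png

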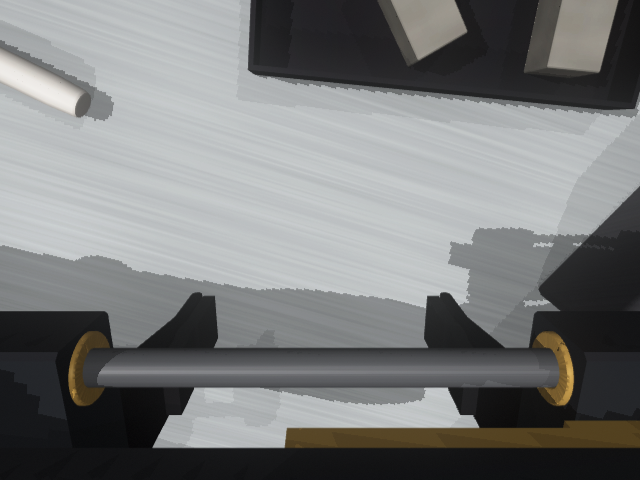

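Request:
{"fn": "jog_arm", "kwargs": {"motion": [{"x": 3.8, "y": -2.7, "z": -1.2, "ax": 0, "ay": 0, "az": 0}, {"x": 3.8, "y": -2.7, "z": -1.2, "ax": 0, "ay": 0, "az": 0}, {"x": 3.8, "y": -2.7, "z": -1.2, "ax": 0, "ay": 0, "az": 0}, {"x": 3.8, "y": -2.7, "z": -1.2, "ax": 0, "ay": 0, "az": 0}, {"x": 3.8, "y": -2.7, "z": -1.2, "ax": 0, "ay": 0, "az": 0}], "claw": 1, "squeeze": 30}}

```text
time_s: 0.65
tool_pos: [0.3318, -0.4361, 0.2828]
tool_rot: [-180.0, 0.0, 16.8]
force: [0.2, -0.6, 0.4]
grip_width: 0.0868
grasp_force: 0.0
```

Request:
{"fn": "jog_arm", "kwargs": {"motion": [{"x": 3.8, "y": -2.7, "z": -1.2, "ax": 0, "ay": 0, "az": 0}, {"x": 3.8, "y": -2.7, "z": -1.2, "ax": 0, "ay": 0, "az": 0}, {"x": 3.8, "y": -2.7, "z": -1.2, "ax": 0, "ay": 0, "az": 0}, {"x": 3.8, "y": -2.7, "z": 0, "ax": 0, "ay": 0, "az": 0}, {"x": 0, "y": -2.7, "z": 0, "ax": 0, "ay": 0, "az": 0}]}}

```text
time_s: 1.15
tool_pos: [0.4414, -0.2598, 0.3184]
tool_rot: [-179.9, -0.2, 17.3]
force: [-0.3, 0.4, -0.2]
grip_width: 0.0871
grasp_force: 0.0
```

Request:
{"fn": "jog_arm", "kwargs": {"motion": [{"x": 0, "y": -3, "z": 0, "ax": 0, "ay": 0, "az": 0}, {"x": 0, "y": 0, "z": 0, "ax": 0, "ay": 0, "az": 7.4}, {"x": 0, "y": 0, "z": 0, "ax": 0, "ay": 0, "az": 7.4}, {"x": 0, "y": 0, "z": 0, "ax": 0, "ay": 0, "az": 0}, {"x": 0, "y": 0, "z": 0, "ax": 0, "ay": 0, "az": 0}]}}

```text
time_s: 1.65
tool_pos: [0.4285, -0.236, 0.3184]
tool_rot: [-180.0, 0.0, 2.2]
force: [-1.3, 0.1, 0.9]
grip_width: 0.0869
grasp_force: 0.0
```

```bash
python3 - <<'E'
from h import *
st(); p=env.camera_params("wrist"); im=env.read_camera("wrist"); cv2.imwrite("pics/w2.png",im[:,:,::-1])
import pickle; pickle.dump(p,open("w2.pkl","wb"))
print(delta((.5,-.213,.3))[0])
E
```

```text
{'time_s': 1.65, 'tool_pos': [0.429, -0.236, 0.318], 'tool_rot': [-179.994, 0.018, 2.195], 'qpos': [49.752, -2.277, -23.091, 95.448, -0.891, 86.666, -61.075], 'force': [-1.317, 0.056, 0.878], 'grip_width': 0.087, 'grasp_force': 0.0}
[ 7.23 -2.04  1.83]
```

View pics/w2.png

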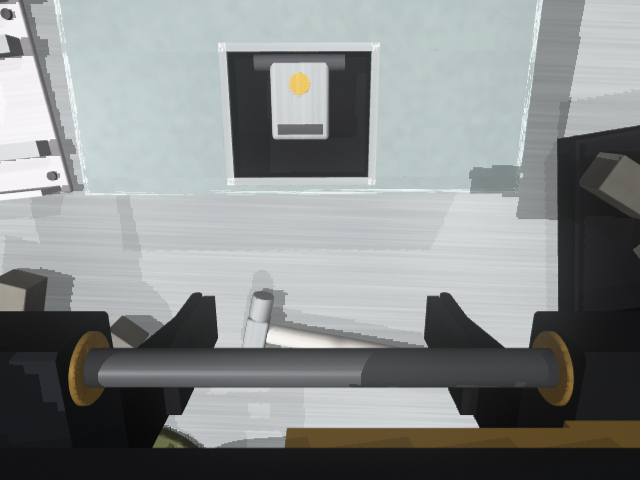

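```bash
python3 - <<'E'
from h import *
import pickle; p=pickle.load(open("w2.pkl","rb"))
f=lambda u,v,z=.127:onz("wrist",u,v,z,p)
for q in((82,194),(520,187),(233,178),(372,178),(273,139),(328,138),(271,63),(328,63)): print(q,f(*q).round(4)[:2])
E
```

```text
(82, 194) [ 0.4395 -0.037 ]
(520, 187) [ 0.4592 -0.4012]
(233, 178) [ 0.4576 -0.1631]
(372, 178) [ 0.4619 -0.2777]
(273, 139) [ 0.4901 -0.1959]
(328, 138) [ 0.4925 -0.2401]
(271, 63) [ 0.5466 -0.194 ]
(328, 63) [ 0.5482 -0.2376]
```

Request:
{"fn": "jog_arm", "kwargs": {"motion": [{"x": 2.6, "y": -0.5, "z": 4, "ax": 0, "ay": 0, "az": 0}, {"x": 2.6, "y": -0.5, "z": 4, "ax": 0, "ay": 0, "az": 0}, {"x": 2.66, "y": -0.57, "z": 4, "ax": 0, "ay": 0, "az": 0}, {"x": 0, "y": 0, "z": 4, "ax": 0, "ay": 0, "az": -0.3}, {"x": 0, "y": 0, "z": 0, "ax": 0, "ay": 0, "az": 0}], "claw": 0.52}}

```text
time_s: 2.2
tool_pos: [0.5029, -0.2156, 0.1524]
tool_rot: [-179.6, 0.6, 2.5]
force: [-1.3, 0.6, -0.7]
grip_width: 0.0669
grasp_force: 0.0
```

Request:
{"fn": "jog_arm", "kwargs": {"motion": [{"x": 0, "y": 0, "z": 2, "ax": 0, "ay": 0, "az": 0}, {"x": 0, "y": 0, "z": 1.5, "ax": 0, "ay": 0, "az": 0}, {"x": 0, "y": 0, "z": 1, "ax": 0, "ay": 0, "az": 0}, {"x": 0, "y": 0, "z": 1, "ax": 0, "ay": 0, "az": 0}, {"x": 0, "y": 0, "z": 0, "ax": 0, "ay": 0, "az": 0}]}}

```text
time_s: 2.7
tool_pos: [0.5059, -0.2175, 0.1028]
tool_rot: [-180.0, 0.1, 2.3]
force: [0.1, -0.2, -0.1]
grip_width: 0.0659
grasp_force: 0.0
```

Request:
{"fn": "jog_arm", "kwargs": {"motion": [{"x": 0, "y": 0, "z": 0, "ax": 0, "ay": 0, "az": 0}, {"x": 0, "y": 0, "z": 0, "ax": 0, "ay": 0, "az": 0}, {"x": 0, "y": 0, "z": 0, "ax": 0, "ay": 0, "az": 0}, {"x": 0, "y": 0, "z": 0, "ax": 0, "ay": 0, "az": 0}, {"x": 0, "y": 0, "z": 0, "ax": 0, "ay": 0, "az": 0}], "claw": -1, "squeeze": 35}}

```text
time_s: 3.2
tool_pos: [0.507, -0.2166, 0.104]
tool_rot: [-180.0, -0.0, 2.3]
force: [-1.1, 2.9, 3.5]
grip_width: 0.0454
grasp_force: 35.0
```

Request:
{"fn": "jog_arm", "kwargs": {"motion": [{"x": -0.09, "y": 0, "z": -0.58, "ax": 0, "ay": -4, "az": 0}, {"x": -0.07, "y": 0, "z": -0.6, "ax": 0, "ay": -4, "az": 0}, {"x": -0.03, "y": 0, "z": -0.57, "ax": 0, "ay": -4, "az": 0}, {"x": 0.02, "y": 0, "z": -0.58, "ax": 0, "ay": -4, "az": 0}, {"x": 0.04, "y": 0, "z": -0.55, "ax": 0, "ay": -4, "az": 0}]}}

```text
time_s: 3.7
tool_pos: [0.5078, -0.2165, 0.1294]
tool_rot: [-179.8, 20.4, 2.4]
force: [-1.4, 2.5, -12.1]
grip_width: 0.0454
grasp_force: 35.0
```

```bash
python3 - <<'E'
from h import *
st()
E
```

```text
{'time_s': 3.7, 'tool_pos': [0.508, -0.217, 0.129], 'tool_rot': [-179.849, 20.383, 2.401], 'qpos': [35.06, 27.167, -25.091, 87.085, 15.464, 88.53, -80.357], 'force': [-1.441, 2.475, -12.096], 'grip_width': 0.045, 'grasp_force': 34.997}
```

```bash
python3 - <<'E'
import numpy as np
def T(th,a): 
    g=.1584*np.array([-np.cos(.368+th),np.sin(.368+th)]); return g+.019*np.array([-np.sin(a),-np.cos(a)])
n=10;th=np.linspace(0,.6,n+1);a=np.linspace(.355,.755,n+1)
for k in range(n):
    d=T(th[k+1],a[k+1])-T(th[k],a[k]); c,s=np.cos(a[k]),np.sin(a[k])
    print(np.round([100*(d[0]*c-d[1]*s),100*(-d[0]*s-d[1]*c),-np.degrees(.04)],2))
E
```

```text
[-0.04 -0.95 -2.29]
[-0.02 -0.95 -2.29]
[ 0.   -0.95 -2.29]
[ 0.02 -0.95 -2.29]
[ 0.04 -0.94 -2.29]
[ 0.06 -0.94 -2.29]
[ 0.08 -0.94 -2.29]
[ 0.1  -0.94 -2.29]
[ 0.12 -0.93 -2.29]
[ 0.13 -0.93 -2.29]
```

Request:
{"fn": "jog_arm", "kwargs": {"motion": [{"x": -0.04, "y": 0, "z": -0.95, "ax": 0, "ay": -2.3, "az": 0}, {"x": -0.02, "y": 0, "z": -0.95, "ax": 0, "ay": -2.3, "az": 0}, {"x": 0, "y": 0, "z": -0.95, "ax": 0, "ay": -2.3, "az": 0}, {"x": 0.02, "y": 0, "z": -0.95, "ax": 0, "ay": -2.3, "az": 0}, {"x": 0.04, "y": 0, "z": -0.95, "ax": 0, "ay": -2.3, "az": 0}]}}

```text
time_s: 4.2
tool_pos: [0.5275, -0.2157, 0.1712]
tool_rot: [-179.8, 31.9, 2.5]
force: [-3.6, 2.0, -13.6]
grip_width: 0.046
grasp_force: 35.0
```

Request:
{"fn": "jog_arm", "kwargs": {"motion": [{"x": 0.06, "y": 0, "z": -0.94, "ax": 0, "ay": -2.3, "az": 0}, {"x": 0.08, "y": 0, "z": -0.94, "ax": 0, "ay": -2.3, "az": 0}, {"x": 0.1, "y": 0, "z": -0.94, "ax": 0, "ay": -2.3, "az": 0}, {"x": 0.12, "y": 0, "z": -0.94, "ax": 0, "ay": -2.3, "az": 0}, {"x": 0.13, "y": 0, "z": -0.94, "ax": 0, "ay": -2.3, "az": 0}]}}

```text
time_s: 4.7
tool_pos: [0.549, -0.2149, 0.1944]
tool_rot: [-178.6, 42.6, 3.1]
force: [-20.0, 15.3, 24.6]
grip_width: 0.0458
grasp_force: 35.0
```

```bash
python3 - <<'E'
from h import *
st(); im=env.read_camera("side"); cv2.imwrite("pics/s1.png",im[:,:,::-1])
E
```

```text
{'time_s': 4.7, 'tool_pos': [0.549, -0.215, 0.194], 'tool_rot': [-178.587, 42.609, 3.064], 'qpos': [10.937, 44.256, 3.738, 59.276, 8.898, 117.667, -71.712], 'force': [-19.984, 15.308, 24.611], 'grip_width': 0.046, 'grasp_force': 35.002}
```

View pics/s1.png

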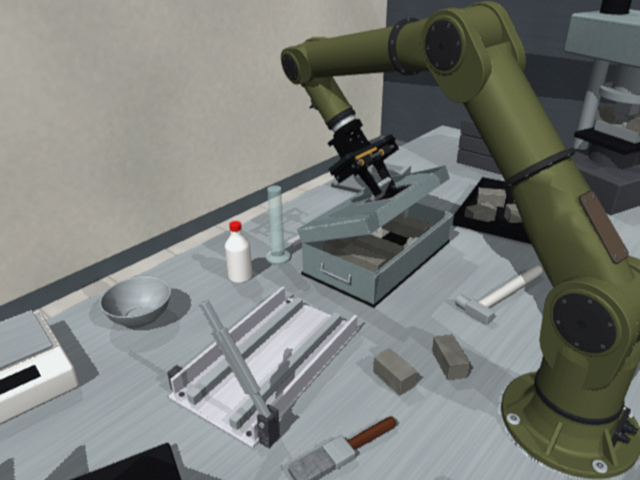

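Request:
{"fn": "jog_arm", "kwargs": {"motion": [{"x": 0, "y": 0, "z": 0, "ax": 0, "ay": 1, "az": 0}, {"x": 0, "y": 0, "z": 0, "ax": 0, "ay": 1, "az": 0}, {"x": 0, "y": 0, "z": 0, "ax": 0, "ay": 0, "az": 0}, {"x": 0, "y": 0, "z": -2, "ax": 0, "ay": 3, "az": 0}, {"x": 0, "y": 0, "z": -3, "ax": 0, "ay": 5, "az": 0}], "claw": 0.52}}

```text
time_s: 5.25
tool_pos: [0.5809, -0.2163, 0.2301]
tool_rot: [-179.0, 32.6, 2.6]
force: [-0.2, 0.7, -0.9]
grip_width: 0.0655
grasp_force: 0.0
```

```bash
python3 - <<'E'
from h import *
st()
E
```

```text
{'time_s': 5.25, 'tool_pos': [0.581, -0.216, 0.23], 'tool_rot': [-179.001, 32.558, 2.599], 'qpos': [11.973, 39.745, 2.745, 57.998, 7.02, 113.712, -72.098], 'force': [-0.185, 0.739, -0.852], 'grip_width': 0.065, 'grasp_force': 0.0}
```

```bash
cat >> h.py <<'E'
def rows(wps,step=.04,astep=7.,start=None):
    "wps: (pos, pitch_deg, yaw_deg); prints rows of tool-frame increments"
    t,r=start or tool()
    for pos,a,yaw in wps:
        R1=R.from_euler("xyz",[180,a,yaw],degrees=True); w=(r.inv()*R1).as_rotvec(degrees=True); d=np.array(pos)-t
        n=max(1,int(np.ceil(max(np.linalg.norm(d)/step,np.linalg.norm(w)/astep)))); 
        for k in range(n):
            rk=r*R.from_rotvec(w*k/n,degrees=True); print(np.round(np.r_[rk.inv().apply(d/n)*100,w/n],2).tolist())
        print("--"); t,r=np.array(pos),R1
E
python3 - <<'E'
from h import *
rows([((.54,-.23,.34),10,2.5),((.40,-.31,.25),-45,2.5),((.468,-.312,.142),-45,2.5)])
E
```

```text
[-2.35, 0.27, -1.76, -0.24, 5.64, -0.03]
[-2.17, 0.27, -1.99, -0.24, 5.64, -0.03]
[-1.96, 0.28, -2.19, -0.24, 5.64, -0.03]
[-1.74, 0.29, -2.37, -0.24, 5.64, -0.03]
--
[-1.57, 0.92, 1.42, -0.0, 6.88, 0.0]
[-1.73, 0.92, 1.22, -0.0, 6.88, 0.0]
[-1.86, 0.92, 1.01, -0.0, 6.88, 0.0]
[-1.97, 0.92, 0.78, -0.0, 6.88, 0.0]
[-2.05, 0.92, 0.53, -0.0, 6.88, 0.0]
[-2.1, 0.92, 0.29, -0.0, 6.88, 0.0]
[-2.12, 0.92, 0.03, -0.0, 6.88, 0.0]
[-2.1, 0.92, -0.22, -0.0, 6.88, 0.0]
--
[-0.71, 0.12, 3.11, 0.0, 0.0, 0.0]
[-0.71, 0.12, 3.11, 0.0, 0.0, 0.0]
[-0.71, 0.12, 3.11, 0.0, 0.0, 0.0]
[-0.71, 0.12, 3.11, 0.0, 0.0, 0.0]
--
```

Request:
{"fn": "jog_arm", "kwargs": {"motion": [{"x": -2.35, "y": 0.27, "z": -1.76, "ax": -0.24, "ay": 5.64, "az": 0}, {"x": -2.17, "y": 0.27, "z": -2, "ax": -0.24, "ay": 5.64, "az": 0}, {"x": -1.96, "y": 0.28, "z": -2.2, "ax": -0.24, "ay": 5.64, "az": 0}, {"x": -1.74, "y": 0.3, "z": -2.4, "ax": -0.24, "ay": 5.64, "az": 0}, {"x": -1.57, "y": 0.9, "z": 1.42, "ax": 0, "ay": 6.9, "az": 0}], "claw": -1}}

```text
time_s: 5.75
tool_pos: [0.5262, -0.2397, 0.3394]
tool_rot: [179.5, 2.0, 2.5]
force: [0.6, -0.8, 1.2]
grip_width: 0.0344
grasp_force: 0.0
```

Request:
{"fn": "jog_arm", "kwargs": {"motion": [{"x": -1.73, "y": 0.9, "z": 1.22, "ax": 0, "ay": 6.9, "az": 0}, {"x": -1.86, "y": 0.9, "z": 1, "ax": 0, "ay": 6.9, "az": 0}, {"x": -1.97, "y": 0.9, "z": 0.78, "ax": 0, "ay": 6.9, "az": 0}, {"x": -2.05, "y": 0.9, "z": 0.53, "ax": 0, "ay": 6.9, "az": 0}, {"x": -2.1, "y": 0.9, "z": 0.3, "ax": 0, "ay": 6.9, "az": 0}]}}

```text
time_s: 6.25
tool_pos: [0.4344, -0.2903, 0.278]
tool_rot: [179.4, -32.0, 2.6]
force: [-0.8, -0.1, -0.1]
grip_width: 0.0014
grasp_force: 0.0
```

Request:
{"fn": "jog_arm", "kwargs": {"motion": [{"x": -2.1, "y": 0.9, "z": 0, "ax": 0, "ay": 6.9, "az": 0}, {"x": -2.1, "y": 0.9, "z": -0.2, "ax": 0, "ay": 6.9, "az": 0}, {"x": 0, "y": 0, "z": 0, "ax": 0, "ay": 0, "az": 0}, {"x": 0, "y": 0, "z": 0, "ax": 0, "ay": 0, "az": 0}, {"x": 0, "y": 0, "z": 0, "ax": 0, "ay": 0, "az": 0}]}}

```text
time_s: 6.75
tool_pos: [0.4108, -0.2995, 0.2597]
tool_rot: [-179.7, -41.0, 2.8]
force: [0.1, 0.2, -0.0]
grip_width: 0.0006
grasp_force: 0.0
```

```bash
python3 - <<'E'
from h import *
st()
H=np.array([.663,-.312,.091])
def T(th,a=45,back=.03,half=.012):
    E=H+.214*np.array([-np.cos(th),0,np.sin(th)]); s=np.sqrt(.5); return E+back*np.array([s,0,-s])-half*np.array([s,0,s])
rows([((.468,-.312,.142),-45,2.5)]+[(T(t),-45,2.5) for t in np.linspace(.5,1.5,11)],step=.05)
print(T(1.5))
E
```

```text
{'time_s': 6.75, 'tool_pos': [0.411, -0.299, 0.26], 'tool_rot': [-179.69, -40.985, 2.825], 'qpos': [49.104, -16.933, 6.917, 124.813, -40.278, 55.926, -12.484], 'force': [0.077, 0.162, -0.042], 'grip_width': 0.001, 'grasp_force': 0.0}
[-1.15, 0.53, 4.19, -0.18, 1.34, 0.08]
[-1.25, 0.52, 4.17, -0.18, 1.34, 0.08]
[-1.34, 0.51, 4.14, -0.18, 1.34, 0.08]
--
[2.96, 0.09, -0.14, 0.0, 0.0, 0.0]
--
[2.08, 0.05, -0.5, 0.0, 0.0, 0.0]
--
[2.12, 0.06, -0.29, 0.0, 0.0, 0.0]
--
[2.14, 0.06, -0.08, 0.0, 0.0, 0.0]
--
[2.13, 0.07, 0.14, 0.0, 0.0, 0.0]
--
[2.11, 0.08, 0.35, 0.0, 0.0, 0.0]
--
[2.06, 0.08, 0.56, 0.0, 0.0, 0.0]
--
[2.0, 0.09, 0.76, 0.0, 0.0, 0.0]
--
[1.91, 0.09, 0.96, 0.0, 0.0, 0.0]
--
[1.81, 0.09, 1.14, 0.0, 0.0, 0.0]
--
[1.68, 0.09, 1.32, 0.0, 0.0, 0.0]
--
[ 0.66059016 -0.312       0.27476544]
```

Request:
{"fn": "jog_arm", "kwargs": {"motion": [{"x": -1.1, "y": 0.5, "z": 4.1, "ax": 0, "ay": 0, "az": 0}, {"x": -1.1, "y": 0.5, "z": 4.1, "ax": 0, "ay": 0, "az": 0}, {"x": -1.1, "y": 0.5, "z": 4.1, "ax": 0, "ay": 0, "az": 0}, {"x": 0, "y": 0, "z": 0, "ax": 0, "ay": 0, "az": 0}, {"x": 0, "y": 0, "z": 0, "ax": 0, "ay": 0, "az": 0}]}}

```text
time_s: 7.25
tool_pos: [0.4679, -0.3088, 0.1433]
tool_rot: [-179.4, -40.9, 2.9]
force: [-0.4, -0.9, 1.6]
grip_width: 0.0005
grasp_force: 0.0
```

```bash
python3 - <<'E'
from h import *
st(); im=env.read_camera("side"); cv2.imwrite("pics/s2.png",cv2.resize(im[120:320,240:500,::-1],None,fx=2,fy=2))
E
```

```text
{'time_s': 7.25, 'tool_pos': [0.468, -0.309, 0.143], 'tool_rot': [-179.426, -40.913, 2.852], 'qpos': [44.374, -3.328, 6.689, 128.298, -52.586, 41.853, 0.728], 'force': [-0.415, -0.88, 1.568], 'grip_width': 0.001, 'grasp_force': 0.0}
```

View pics/s2.png

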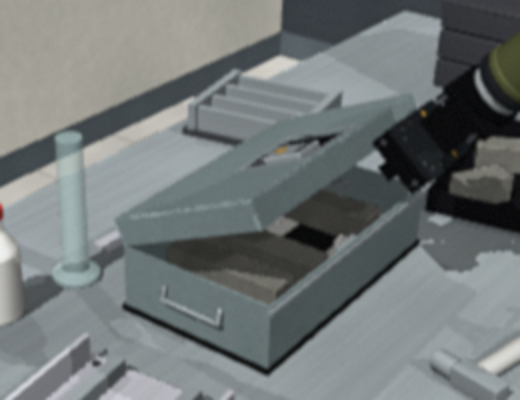

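Request:
{"fn": "jog_arm", "kwargs": {"motion": [{"x": 3, "y": 0.1, "z": 0, "ax": 0, "ay": 0, "az": 0}, {"x": 2.1, "y": 0.05, "z": -0.5, "ax": 0, "ay": 0, "az": 0}, {"x": 2.1, "y": 0.05, "z": -0.3, "ax": 0, "ay": 0, "az": 0}, {"x": 2.1, "y": 0.05, "z": -0.1, "ax": 0, "ay": 0, "az": 0}, {"x": 2.1, "y": 0.05, "z": 0.1, "ax": 0, "ay": 0, "az": 0}]}}

```text
time_s: 7.8
tool_pos: [0.5454, -0.3104, 0.2259]
tool_rot: [-179.6, -40.9, 2.7]
force: [-9.1, 1.5, -0.4]
grip_width: 0.0005
grasp_force: 3.3
```

Request:
{"fn": "jog_arm", "kwargs": {"motion": [{"x": 2.1, "y": 0.1, "z": 0.35, "ax": 0, "ay": 0, "az": 0}, {"x": 2.1, "y": 0.1, "z": 0.55, "ax": 0, "ay": 0, "az": 0}, {"x": 2, "y": 0.1, "z": 0.75, "ax": 0, "ay": 0, "az": 0}, {"x": 1.9, "y": 0.1, "z": 0.95, "ax": 0, "ay": 0, "az": 0}, {"x": 1.8, "y": 0.1, "z": 1.15, "ax": 0, "ay": 0, "az": 0}]}}

```text
time_s: 8.3
tool_pos: [0.6461, -0.3106, 0.2637]
tool_rot: [-179.7, -41.0, 2.7]
force: [-4.2, 1.3, -0.8]
grip_width: 0.0006
grasp_force: 2.0
```

Request:
{"fn": "jog_arm", "kwargs": {"motion": [{"x": 1.6, "y": 0.1, "z": 1.3, "ax": 0, "ay": 0, "az": 0}, {"x": 0, "y": 0, "z": 0, "ax": 0, "ay": 0, "az": 0}, {"x": 0, "y": 0, "z": 0, "ax": 0, "ay": 0, "az": 0}, {"x": 0, "y": 0, "z": 0, "ax": 0, "ay": 0, "az": 0}, {"x": 0, "y": 0, "z": 0, "ax": 0, "ay": 0, "az": 0}]}}

```text
time_s: 8.8
tool_pos: [0.6665, -0.3108, 0.2622]
tool_rot: [-179.5, -41.0, 2.6]
force: [0.1, 1.0, -0.1]
grip_width: 0.0003
grasp_force: 0.0
```

```bash
python3 - <<'E'
from h import *
st(); im=env.read_camera("side"); cv2.imwrite("pics/s3.png",im[:,:,::-1])
im=env.read_camera("scene"); cv2.imwrite("pics/c3.png",im[:,:,::-1])
E
```

```text
{'time_s': 8.8, 'tool_pos': [0.667, -0.311, 0.262], 'tool_rot': [-179.54, -41.026, 2.574], 'qpos': [36.402, 6.376, -1.995, 103.435, -36.666, 41.854, -31.144], 'force': [0.078, 1.035, -0.074], 'grip_width': 0.0, 'grasp_force': 0.0}
```

View pics/s3.png

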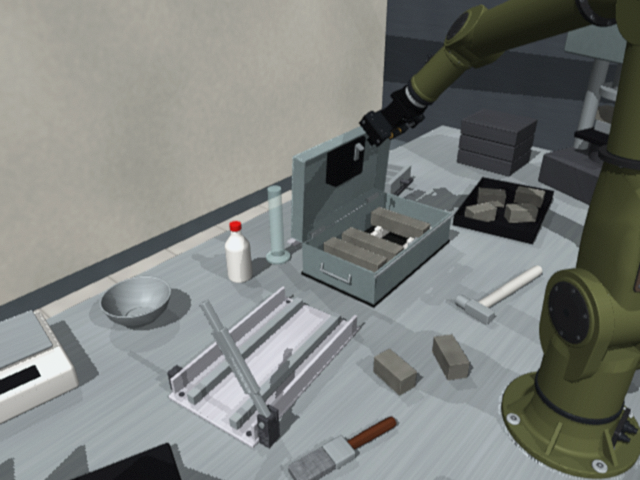

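Request:
{"fn": "jog_arm", "kwargs": {"motion": [{"x": 0.3, "y": 0, "z": 0.26, "ax": 0, "ay": 0, "az": 0}, {"x": 0.3, "y": 0, "z": 0.26, "ax": 0, "ay": 0, "az": 0}, {"x": 0.2, "y": 0, "z": 0.2, "ax": 0, "ay": 0, "az": 0}, {"x": 0, "y": 0, "z": 0, "ax": 0, "ay": 0, "az": 0}, {"x": 0, "y": 0, "z": 0, "ax": 0, "ay": 0, "az": 0}]}}

```text
time_s: 9.4
tool_pos: [0.6747, -0.3107, 0.257]
tool_rot: [-179.3, -40.6, 2.4]
force: [-8.9, -0.2, -1.5]
grip_width: 0.0002
grasp_force: 4.1
```

Request:
{"fn": "jog_arm", "kwargs": {"motion": [{"x": 0.3, "y": 0, "z": 0.26, "ax": 0, "ay": 0, "az": 0}, {"x": 0.2, "y": 0, "z": 0.2, "ax": 0, "ay": 0, "az": 0}, {"x": 0, "y": 0, "z": 0, "ax": 0, "ay": 0, "az": 0}, {"x": 0, "y": 0, "z": 0, "ax": 0, "ay": 0, "az": 0}, {"x": 0, "y": 0, "z": 0, "ax": 0, "ay": 0, "az": 0}]}}

```text
time_s: 9.9
tool_pos: [0.6778, -0.3112, 0.2531]
tool_rot: [-179.2, -40.2, 2.3]
force: [-20.5, -0.3, -2.9]
grip_width: 0.0006
grasp_force: 8.8
```

Request:
{"fn": "jog_arm", "kwargs": {"motion": [{"x": -0.5, "y": 0, "z": -1, "ax": 0, "ay": 0, "az": 0}, {"x": -1, "y": 0, "z": -3, "ax": 0, "ay": 0, "az": 0}, {"x": 0, "y": 0, "z": -4, "ax": 0, "ay": -4, "az": 0}, {"x": 0, "y": 0, "z": -4, "ax": 0, "ay": -7, "az": 0}, {"x": 0, "y": 0, "z": -3, "ax": 0, "ay": -7, "az": 0}]}}

```text
time_s: 10.4
tool_pos: [0.5797, -0.3173, 0.3731]
tool_rot: [-179.8, -22.9, 2.6]
force: [1.6, 0.7, 0.3]
grip_width: 0.0006
grasp_force: 0.0
```

```bash
python3 - <<'E'
from h import *
st()
c=np.array([.484,.237,0]);Rr=R.from_euler("z",7.4,degrees=True)
piv=c+Rr.apply([-.112,.15,.052]); n=Rr.apply([0,1,0]); print("piv",piv,proj("side",piv))
for nm,u,v in(("side",205.2,301),("scene",378,155)):
    o,d=ray(nm,u,v); X=o+d*(n@(piv-o))/(n@d); q=Rr.inv().apply(X-piv); print(nm,X.round(3),q.round(3),np.linalg.norm(q),np.degrees(np.arctan2(q[0],q[2])))
E
```

```text
{'time_s': 10.4, 'tool_pos': [0.58, -0.317, 0.373], 'tool_rot': [-179.775, -22.871, 2.56], 'qpos': [34.909, 3.794, -1.092, 86.581, -14.189, 71.543, -51.201], 'force': [1.576, 0.721, 0.274], 'grip_width': 0.001, 'grasp_force': 0.0}
piv [0.35361349 0.37132557 0.052     ] [269.21381361 422.5104273 ]
side [0.464 0.386 0.251] [ 0.112 -0.     0.199] 0.22845362628218718 29.227846488915585
scene [0.472 0.387 0.231] [ 0.119 -0.     0.179] 0.21494875803794897 33.60744080067482
```

```bash
python3 - <<'E'
from h import *
piv=np.array([.3536,.3713,.052]);Rr=R.from_euler("z",7.4,degrees=True)
w=[((.5,-.1,.36),0,4),((.41,.37,.32),0,7.4),(piv+Rr.apply([.055,0,.179]),0,7.4)]
for a in np.radians([30,40,50,60,70,80,90]):
    m=.02-.015*(a-.52)/1.05; s,c=np.sin(a),np.cos(a)
    w.append((piv+Rr.apply([.195*s-m*c,0,.195*c+m*s]),0,7.4))
w[-1][0][2]-=.001
rows(w,step=.048)
E
```

```text
[-1.39, -4.41, -0.28, 0.01, -4.57, -0.28]
[-1.39, -4.42, -0.17, 0.01, -4.57, -0.28]
[-1.38, -4.43, -0.06, 0.01, -4.57, -0.28]
[-1.35, -4.43, 0.05, 0.01, -4.57, -0.28]
[-1.33, -4.44, 0.16, 0.01, -4.57, -0.28]
--
[-0.52, -4.32, 0.36, 0.0, 0.0, -0.31]
[-0.49, -4.32, 0.36, 0.0, 0.0, -0.31]
[-0.47, -4.32, 0.36, 0.0, 0.0, -0.31]
[-0.45, -4.33, 0.36, 0.0, 0.0, -0.31]
[-0.42, -4.33, 0.36, 0.0, 0.0, -0.31]
[-0.4, -4.33, 0.36, 0.0, 0.0, -0.31]
[-0.38, -4.33, 0.36, 0.0, 0.0, -0.31]
[-0.35, -4.34, 0.36, 0.0, 0.0, -0.31]
[-0.33, -4.34, 0.36, 0.0, 0.0, -0.31]
[-0.31, -4.34, 0.36, 0.0, 0.0, -0.31]
[-0.28, -4.34, 0.36, 0.0, 0.0, -0.31]
--
[-0.04, -0.43, 4.45, 0.0, 0.0, 0.0]
[-0.04, -0.43, 4.45, 0.0, 0.0, 0.0]
--
[2.52, 0.0, 0.02, 0.0, 0.0, 0.0]
--
[3.17, -0.0, 1.83, 0.0, 0.0, 0.0]
--
[2.78, 0.0, 2.38, 0.0, 0.0, 0.0]
--
[2.29, -0.0, 2.85, 0.0, 0.0, 0.0]
--
[1.72, -0.0, 3.22, 0.0, 0.0, 0.0]
--
[1.09, 0.0, 3.48, 0.0, 0.0, 0.0]
--
[0.43, -0.0, 3.72, 0.0, 0.0, 0.0]
--
```

Request:
{"fn": "jog_arm", "kwargs": {"motion": [{"x": -1.4, "y": -4.4, "z": -0.3, "ax": 0, "ay": -4.57, "az": -0.3}, {"x": -1.4, "y": -4.4, "z": -0.2, "ax": 0, "ay": -4.57, "az": -0.3}, {"x": -1.4, "y": -4.4, "z": 0, "ax": 0, "ay": -4.57, "az": -0.3}, {"x": -1.35, "y": -4.4, "z": 0, "ax": 0, "ay": -4.57, "az": -0.3}, {"x": -1.3, "y": -4.4, "z": 0.2, "ax": 0, "ay": -4.57, "az": -0.3}]}}

```text
time_s: 10.9
tool_pos: [0.5007, -0.0979, 0.3574]
tool_rot: [-179.9, -0.1, 4.4]
force: [0.6, -0.1, 0.3]
grip_width: 0.0004
grasp_force: 0.0
```

Request:
{"fn": "jog_arm", "kwargs": {"motion": [{"x": -0.5, "y": -4.3, "z": 0.3, "ax": 0, "ay": 0, "az": -0.3}, {"x": -0.5, "y": -4.3, "z": 0.3, "ax": 0, "ay": 0, "az": -0.3}, {"x": -0.5, "y": -4.3, "z": 0.3, "ax": 0, "ay": 0, "az": -0.3}, {"x": -0.45, "y": -4.3, "z": 0.3, "ax": 0, "ay": 0, "az": -0.3}, {"x": -0.4, "y": -4.3, "z": 0.3, "ax": 0, "ay": 0, "az": -0.3}]}}

```text
time_s: 11.4
tool_pos: [0.4585, 0.1146, 0.3422]
tool_rot: [-179.9, -0.2, 5.9]
force: [0.7, -0.1, -0.4]
grip_width: 0.0006
grasp_force: 0.0
```

Request:
{"fn": "jog_arm", "kwargs": {"motion": [{"x": -0.4, "y": -4.3, "z": 0.3, "ax": 0, "ay": 0, "az": -0.3}, {"x": -0.4, "y": -4.3, "z": 0.3, "ax": 0, "ay": 0, "az": -0.3}, {"x": -0.35, "y": -4.3, "z": 0.3, "ax": 0, "ay": 0, "az": -0.3}, {"x": -0.3, "y": -4.3, "z": 0.3, "ax": 0, "ay": 0, "az": -0.3}, {"x": 0, "y": 0, "z": 0, "ax": 0, "ay": 0, "az": 0}]}}

```text
time_s: 11.9
tool_pos: [0.422, 0.2891, 0.3302]
tool_rot: [-179.6, -0.1, 7.8]
force: [0.1, 0.1, -0.6]
grip_width: 0.0004
grasp_force: 0.0
```

```bash
python3 - <<'E'
from h import *
st(); p=env.camera_params("wrist"); im=env.read_camera("wrist"); cv2.imwrite("pics/w4.png",im[:,:,::-1])
import pickle; pickle.dump(p,open("w4.pkl","wb"))
print(delta((.4082,.3784,.231))[0])
E
```

```text
{'time_s': 11.9, 'tool_pos': [0.422, 0.289, 0.33], 'tool_rot': [-179.611, -0.11, 7.753], 'qpos': [0.74, 0.91, -38.054, 91.317, 0.277, 87.679, -119.566], 'force': [0.061, 0.105, -0.587], 'grip_width': 0.0, 'grasp_force': 0.0}
[-0.35 -9.38  9.96]
```

View pics/w4.png

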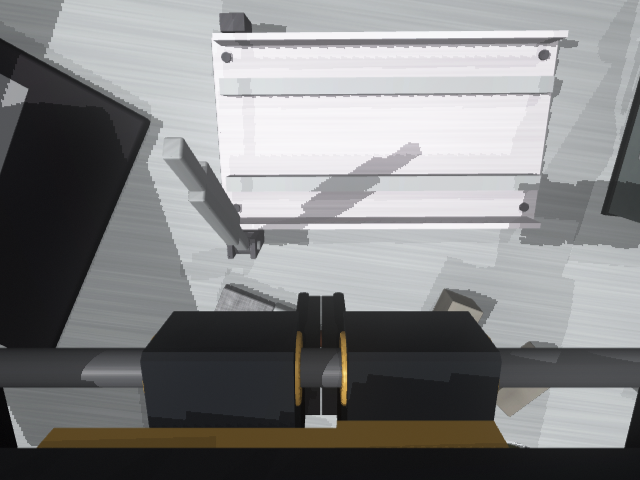

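```bash
python3 - <<'E'
from h import *
import pickle; p=pickle.load(open("w4.pkl","rb"))
print("cam",ray("wrist",320,240,p)[0])
for q,z in(((221,77),.028),((553,77),.028),((221,94),.028),((553,94),.028),((226,176),.028),((541,175),.028),((224,191),.028),((539,190),.028),((213,33),.042),((568,31),.042),((213,40),.042),((568,38),.042),((238,219),.042),((540,219),.042),((250,250),.052)): print(q,z,onz("wrist",*q,z,p).round(4)[:2])
o,d=ray("wrist",172,140,p)
piv=np.array([.3536,.3713,.052]);Rr=R.from_euler("z",7.4,degrees=True);n=Rr.apply([0,1,0])
X=o+d*(n@(piv-o))/(n@d); print(X,Rr.inv().apply(X-piv))
E
```

```text
cam [0.49842448 0.29837143 0.49349505]
(221, 77) 0.028 [0.5273 0.4072]
(553, 77) 0.028 [0.5726 0.0734]
(221, 94) 0.028 [0.511  0.4061]
(553, 94) 0.028 [0.5568 0.0688]
(226, 176) 0.028 [0.428  0.3949]
(541, 175) 0.028 [0.4752 0.0579]
(224, 191) 0.028 [0.4114 0.3959]
(539, 190) 0.028 [0.4591 0.0555]
(213, 33) 0.042 [0.5648 0.4143]
(568, 31) 0.042 [0.612  0.0778]
(213, 40) 0.042 [0.5587 0.4139]
(568, 38) 0.042 [0.6061 0.076 ]
(238, 219) 0.042 [0.3857 0.3757]
(540, 219) 0.042 [0.43  0.053]
(250, 250) 0.052 [0.3557 0.3584]
[0.47546851 0.38712796 0.22867188] [ 1.22892057e-01 -4.10740625e-18  1.76671880e-01]
```

```bash
cat >> h.py <<'E'
RC=np.array([.491,.233,0]); RY=7.7; Rr=R.from_euler("z",RY,degrees=True)
BC=np.array([.5535,-.2145,0]); BY=2.5; Rb=R.from_euler("z",BY,degrees=True)
rk=lambda x,y,z:RC+Rr.apply([x,y,z])
bx=lambda x,y,z:BC+Rb.apply([x,y,z])
E
python3 - <<'E'
from h import *
piv=rk(-.112,.15,.052); w=[(piv+Rr.apply([.065,0,.179]),0,RY)]
for a in np.radians([30,40,50,60,70,80,90]):
    m=.02-.016*(a-.52)/1.05; s,c=np.sin(a),np.cos(a)
    w.append((piv+Rr.apply([.195*s-m*c,0,.195*c+m*s]),0,RY))
rows(w,step=.048); print(w[-1])
E
```

```text
[0.4, -2.95, 3.32, -0.08, -0.04, -0.07]
[0.41, -2.96, 3.32, -0.08, -0.04, -0.07]
[0.41, -2.96, 3.31, -0.08, -0.04, -0.07]
--
[1.52, 0.0, 0.02, 0.0, 0.0, 0.0]
--
[3.19, 0.0, 1.84, 0.0, 0.0, 0.0]
--
[2.79, -0.0, 2.39, 0.0, 0.0, 0.0]
--
[2.29, -0.0, 2.87, 0.0, 0.0, 0.0]
--
[1.72, -0.0, 3.24, 0.0, 0.0, 0.0]
--
[1.08, 0.0, 3.5, 0.0, 0.0, 0.0]
--
[0.41, 0.0, 3.64, 0.0, 0.0, 0.0]
--
(array([0.55315368, 0.39276833, 0.05598787]), 0, 7.7)
```

Request:
{"fn": "jog_arm", "kwargs": {"motion": [{"x": 0.4, "y": -2.95, "z": 3.3, "ax": 0, "ay": 0, "az": 0}, {"x": 0.4, "y": -2.95, "z": 3.3, "ax": 0, "ay": 0, "az": 0}, {"x": 0.4, "y": -2.95, "z": 3.3, "ax": 0, "ay": 0, "az": 0}, {"x": 0, "y": 0, "z": 0, "ax": 0, "ay": 0, "az": 0}, {"x": 1.5, "y": 0, "z": 0, "ax": 0, "ay": 0, "az": 0}]}}

```text
time_s: 12.45
tool_pos: [0.4403, 0.3728, 0.2306]
tool_rot: [-180.0, 0.0, 7.2]
force: [0.2, 0.7, -0.1]
grip_width: 0.0003
grasp_force: 0.0
```

Request:
{"fn": "jog_arm", "kwargs": {"motion": [{"x": 1.6, "y": 0, "z": 0.9, "ax": 0, "ay": 0, "az": 0}, {"x": 1.6, "y": 0, "z": 0.9, "ax": 0, "ay": 0, "az": 0}, {"x": 1.4, "y": 0, "z": 1.2, "ax": 0, "ay": 0, "az": 0}, {"x": 1.4, "y": 0, "z": 1.2, "ax": 0, "ay": 0, "az": 0}, {"x": 1.15, "y": 0, "z": 1.4, "ax": 0, "ay": 0, "az": 0}]}}

```text
time_s: 12.95
tool_pos: [0.5152, 0.3801, 0.1762]
tool_rot: [-179.9, -0.2, 6.9]
force: [0.3, -0.0, 0.9]
grip_width: 0.0007
grasp_force: 0.2
```

Request:
{"fn": "jog_arm", "kwargs": {"motion": [{"x": 1.15, "y": 0, "z": 1.4, "ax": 0, "ay": 0, "az": 0}, {"x": 0.85, "y": 0, "z": 1.6, "ax": 0, "ay": 0, "az": 0}, {"x": 0.85, "y": 0, "z": 1.6, "ax": 0, "ay": 0, "az": 0}, {"x": 0.55, "y": 0, "z": 1.75, "ax": 0, "ay": 0, "az": 0}, {"x": 0.55, "y": 0, "z": 1.75, "ax": 0, "ay": 0, "az": 0}]}}

```text
time_s: 13.45
tool_pos: [0.5524, 0.3865, 0.0929]
tool_rot: [-179.9, -0.1, 7.0]
force: [-0.3, -0.4, 0.4]
grip_width: 0.0007
grasp_force: 0.1
```

Request:
{"fn": "jog_arm", "kwargs": {"motion": [{"x": 0.2, "y": 0, "z": 1.4, "ax": 0, "ay": 0, "az": 0}, {"x": 0.2, "y": 0, "z": 1.4, "ax": 0, "ay": 0, "az": 0}, {"x": 0, "y": 0, "z": 0.8, "ax": 0, "ay": 0, "az": 0}, {"x": 0, "y": 0, "z": 0.3, "ax": 0, "ay": 0, "az": 0}, {"x": 0, "y": 0, "z": 0, "ax": 0, "ay": 0, "az": 0}]}}

```text
time_s: 13.95
tool_pos: [0.5555, 0.3872, 0.0591]
tool_rot: [180.0, -0.1, 7.1]
force: [-7.0, -7.2, 20.1]
grip_width: 0.0005
grasp_force: 10.1
```

```bash
python3 - <<'E'
from h import *
rows([((.54,.387,.30),0,7),((.48,-.21,.36),0,2.5)],step=.049)
E
```

```text
[-0.3, -0.03, -4.82, 0.0, -0.02, 0.02]
[-0.3, -0.03, -4.82, 0.0, -0.02, 0.02]
[-0.3, -0.03, -4.82, 0.0, -0.02, 0.02]
[-0.3, -0.03, -4.82, 0.0, -0.02, 0.02]
[-0.31, -0.03, -4.82, 0.0, -0.02, 0.02]
--
[-1.02, 4.5, -0.46, 0.0, -0.0, 0.35]
[-0.99, 4.51, -0.46, 0.0, -0.0, 0.35]
[-0.96, 4.51, -0.46, 0.0, -0.0, 0.35]
[-0.94, 4.52, -0.46, 0.0, -0.0, 0.35]
[-0.91, 4.53, -0.46, 0.0, -0.0, 0.35]
[-0.88, 4.53, -0.46, 0.0, -0.0, 0.35]
[-0.85, 4.54, -0.46, 0.0, -0.0, 0.35]
[-0.83, 4.54, -0.46, 0.0, -0.0, 0.35]
[-0.8, 4.55, -0.46, 0.0, -0.0, 0.35]
[-0.77, 4.55, -0.46, 0.0, -0.0, 0.35]
[-0.74, 4.56, -0.46, 0.0, -0.0, 0.35]
[-0.72, 4.56, -0.46, 0.0, -0.0, 0.35]
[-0.69, 4.56, -0.46, 0.0, -0.0, 0.35]
--
```

Request:
{"fn": "jog_arm", "kwargs": {"motion": [{"x": -0.3, "y": 0, "z": -4.8, "ax": 0, "ay": 0, "az": 0}, {"x": -0.3, "y": 0, "z": -4.8, "ax": 0, "ay": 0, "az": 0}, {"x": -0.3, "y": 0, "z": -4.8, "ax": 0, "ay": 0, "az": 0}, {"x": -0.3, "y": 0, "z": -4.8, "ax": 0, "ay": 0, "az": 0}, {"x": -0.3, "y": 0, "z": -4.8, "ax": 0, "ay": 0, "az": 0}], "claw": 1}}

```text
time_s: 14.45
tool_pos: [0.54, 0.3853, 0.2973]
tool_rot: [-179.9, -0.1, 7.1]
force: [2.5, 0.3, -0.3]
grip_width: 0.0326
grasp_force: 0.0
```

Request:
{"fn": "jog_arm", "kwargs": {"motion": [{"x": -1, "y": 4.5, "z": -0.5, "ax": 0, "ay": 0, "az": 0.35}, {"x": -1, "y": 4.5, "z": -0.5, "ax": 0, "ay": 0, "az": 0.35}, {"x": -1, "y": 4.5, "z": -0.5, "ax": 0, "ay": 0, "az": 0.35}, {"x": -0.95, "y": 4.5, "z": -0.5, "ax": 0, "ay": 0, "az": 0.35}, {"x": -0.9, "y": 4.5, "z": -0.5, "ax": 0, "ay": 0, "az": 0.35}]}}

```text
time_s: 14.95
tool_pos: [0.5168, 0.1546, 0.3199]
tool_rot: [-179.9, -0.2, 5.3]
force: [1.0, 0.3, 0.9]
grip_width: 0.0722
grasp_force: 0.0
```

Request:
{"fn": "jog_arm", "kwargs": {"motion": [{"x": -0.9, "y": 4.5, "z": -0.5, "ax": 0, "ay": 0, "az": 0.35}, {"x": -0.85, "y": 4.5, "z": -0.5, "ax": 0, "ay": 0, "az": 0.35}, {"x": -0.8, "y": 4.5, "z": -0.5, "ax": 0, "ay": 0, "az": 0.35}, {"x": -0.8, "y": 4.5, "z": -0.5, "ax": 0, "ay": 0, "az": 0.35}, {"x": -0.75, "y": 4.5, "z": -0.5, "ax": 0, "ay": 0, "az": 0.35}]}}

```text
time_s: 15.45
tool_pos: [0.4941, -0.073, 0.3446]
tool_rot: [-179.9, -0.2, 3.6]
force: [0.3, 0.5, -0.5]
grip_width: 0.087
grasp_force: 0.0
```

Request:
{"fn": "jog_arm", "kwargs": {"motion": [{"x": -0.75, "y": 4.5, "z": -0.4, "ax": 0, "ay": 0, "az": 0.35}, {"x": -0.7, "y": 4.5, "z": 0, "ax": 0, "ay": 0, "az": 0.35}, {"x": -0.7, "y": 4.5, "z": 0, "ax": 0, "ay": 0, "az": 0.35}, {"x": 0, "y": 0, "z": 0, "ax": 0, "ay": 0, "az": 0}, {"x": 0, "y": 0, "z": 0, "ax": 0, "ay": 0, "az": 0}]}}

```text
time_s: 15.95
tool_pos: [0.4805, -0.2082, 0.3475]
tool_rot: [-179.8, -0.1, 2.4]
force: [0.7, 0.1, 0.1]
grip_width: 0.0871
grasp_force: 0.0
```

```bash
python3 - <<'E'
from h import *
st(); p=env.camera_params("wrist"); im=env.read_camera("wrist")
s=env.read_camera("side"); im=im.copy(); 
c=cv2.resize(s[270:460,150:380],(300,248)); im[232:480,170:470]=c   # inset: stop arm from the side camera
cv2.imwrite("pics/w5.png",im[:,:,::-1])
import pickle; pickle.dump(p,open("w5.pkl","wb"))
E
```

```text
{'time_s': 15.95, 'tool_pos': [0.48, -0.208, 0.347], 'tool_rot': [-179.847, -0.081, 2.402], 'qpos': [34.505, 1.707, -14.186, 88.441, 0.246, 89.888, -67.274], 'force': [0.706, 0.086, 0.118], 'grip_width': 0.087, 'grasp_force': 0.0}
```

View pics/w5.png

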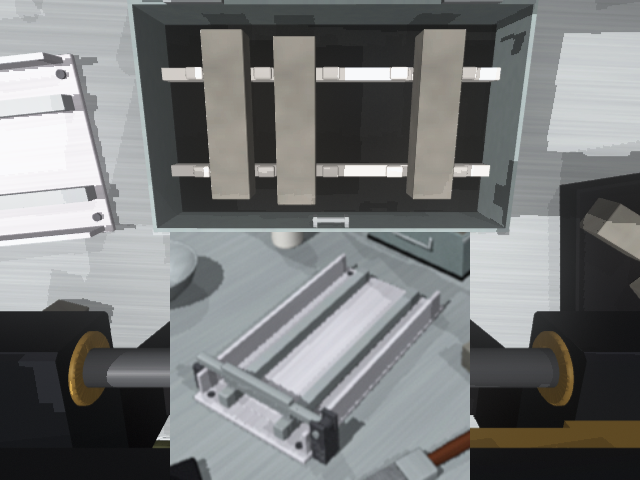

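```bash
python3 - <<'E'
from h import *
import pickle; p=pickle.load(open("w5.pkl","rb"))
f=lambda u,v,z=.072:onz("wrist",u,v,z,p)
for nm,qs in dict(P1=((201,30),(242,29),(249,198),(212,199)),P2=((274,37),(315,37),(315,204),(278,204)),P3=((422,30),(466,30),(452,199),(414,198))).items():
    X=np.array([f(*q) for q in qs]); m=X.mean(0); ax=(X[0]+X[1]-X[2]-X[3])/2
    print(nm,m.round(4)[:2],"box",(Rb.inv().apply(m-BC)).round(4)[:2],"len",np.linalg.norm(ax).round(3),"yaw",np.degrees(np.arctan2(ax[1],ax[0])).round(2),"w",np.linalg.norm(X[0]-X[1]).round(3),np.linalg.norm(X[2]-X[3]).round(3))
rim=[f(*q,.09) for q in((133,4),(536,4),(509,231),(156,231))]; print(np.round(rim,4), np.mean(rim,0))
E
```

```text
P1 [ 0.5561 -0.1121] box [0.0071 0.1022] len 0.159 yaw 2.0 w 0.038 0.038
P2 [ 0.5529 -0.1803] box [0.0009 0.0342] len 0.158 yaw 2.16 w 0.038 0.038
P3 [ 0.5647 -0.3202] box [ 0.0065 -0.1061] len 0.158 yaw 2.97 w 0.041 0.039
[[ 0.6493 -0.036   0.09  ]
 [ 0.664  -0.3897  0.09  ]
 [ 0.4588 -0.4003  0.09  ]
 [ 0.4437 -0.0423  0.09  ]] [ 0.5539566  -0.21708877  0.09      ]
```

```bash
python3 - <<'E'
from h import *
q=rk(0,.08,0); print(q)
rows([((.556,-.112,.16),0,2.4),((.556,-.112,.085),0,2.4),((.556,-.112,.039),0,2.4),((.556,-.112,.16),0,2.4),((q[0],q[1],.16),0,7.7),((q[0],q[1],.06),0,7.7),((q[0],q[1],.037),0,7.7)],step=.046)
E
```

```text
[0.48028111 0.31227866 0.        ]
[1.57, -1.8, 3.76, -0.03, -0.02, 0.05]
[1.57, -1.8, 3.76, -0.03, -0.02, 0.05]
[1.57, -1.8, 3.76, -0.03, -0.02, 0.05]
[1.57, -1.81, 3.76, -0.03, -0.02, 0.05]
[1.57, -1.81, 3.76, -0.03, -0.02, 0.05]
--
[0.0, -0.0, 3.75, 0.0, 0.0, 0.0]
[0.0, -0.0, 3.75, 0.0, 0.0, 0.0]
--
[0.0, -0.0, 2.3, 0.0, 0.0, 0.0]
[0.0, -0.0, 2.3, 0.0, 0.0, 0.0]
--
[0.0, 0.0, -4.03, 0.0, 0.0, 0.0]
[0.0, 0.0, -4.03, 0.0, 0.0, 0.0]
[0.0, 0.0, -4.03, 0.0, 0.0, 0.0]
--
[-0.58, -4.27, -0.0, 0.0, 0.0, -0.53]
[-0.54, -4.28, -0.0, 0.0, 0.0, -0.53]
[-0.5, -4.28, -0.0, 0.0, 0.0, -0.53]
[-0.46, -4.29, -0.0, 0.0, 0.0, -0.53]
[-0.42, -4.29, -0.0, 0.0, 0.0, -0.53]
[-0.38, -4.29, -0.0, 0.0, 0.0, -0.53]
[-0.34, -4.3, -0.0, 0.0, 0.0, -0.53]
[-0.3, -4.3, -0.0, 0.0, 0.0, -0.53]
[-0.26, -4.3, -0.0, 0.0, 0.0, -0.53]
[-0.22, -4.3, -0.0, 0.0, 0.0, -0.53]
--
[0.0, -0.0, 3.33, 0.0, 0.0, 0.0]
[0.0, -0.0, 3.33, 0.0, 0.0, 0.0]
[0.0, -0.0, 3.33, 0.0, 0.0, 0.0]
--
[0.0, -0.0, 2.3, 0.0, 0.0, 0.0]
--
```

Request:
{"fn": "jog_arm", "kwargs": {"motion": [{"x": 1.57, "y": -1.8, "z": 3.7, "ax": 0, "ay": 0, "az": 0}, {"x": 1.57, "y": -1.8, "z": 3.7, "ax": 0, "ay": 0, "az": 0}, {"x": 1.57, "y": -1.8, "z": 3.7, "ax": 0, "ay": 0, "az": 0}, {"x": 1.57, "y": -1.8, "z": 3.7, "ax": 0, "ay": 0, "az": 0}, {"x": 1.57, "y": -1.8, "z": 3.7, "ax": 0, "ay": 0, "az": 0}], "claw": 0.33}}

```text
time_s: 16.55
tool_pos: [0.5563, -0.1107, 0.1623]
tool_rot: [-179.9, -0.2, 2.7]
force: [-0.5, -0.4, 0.7]
grip_width: 0.0596
grasp_force: 0.0
```

Request:
{"fn": "jog_arm", "kwargs": {"motion": [{"x": 0, "y": 0, "z": 0, "ax": 0, "ay": 0, "az": 0}, {"x": 0, "y": 0, "z": 0, "ax": 0, "ay": 0, "az": 0}, {"x": 0, "y": 0, "z": 3, "ax": 0, "ay": 0, "az": 0}, {"x": 0, "y": 0, "z": 3, "ax": 0, "ay": 0, "az": 0}, {"x": 0, "y": 0, "z": 0, "ax": 0, "ay": 0, "az": 0}]}}

```text
time_s: 17.05
tool_pos: [0.5534, -0.1142, 0.1015]
tool_rot: [-179.9, 0.2, 2.5]
force: [0.0, 0.5, -0.4]
grip_width: 0.0579
grasp_force: 0.0
```

Request:
{"fn": "jog_arm", "kwargs": {"motion": [{"x": 0.25, "y": -0.2, "z": 1.5, "ax": 0, "ay": 0, "az": 0}, {"x": 0, "y": 0, "z": 2, "ax": 0, "ay": 0, "az": 0}, {"x": 0, "y": 0, "z": 1.7, "ax": 0, "ay": 0, "az": 0}, {"x": 0, "y": 0, "z": 1, "ax": 0, "ay": 0, "az": 0}, {"x": 0, "y": 0, "z": 0, "ax": 0, "ay": 0, "az": 0}]}}

```text
time_s: 17.55
tool_pos: [0.558, -0.1116, 0.0409]
tool_rot: [-179.9, -0.1, 2.5]
force: [0.1, 1.1, 0.2]
grip_width: 0.0581
grasp_force: 0.0
```

Request:
{"fn": "jog_arm", "kwargs": {"motion": [{"x": 0, "y": 0, "z": 0, "ax": 0, "ay": 0, "az": 0}, {"x": 0, "y": 0, "z": 0, "ax": 0, "ay": 0, "az": 0}, {"x": 0, "y": 0, "z": 0, "ax": 0, "ay": 0, "az": 0}, {"x": 0, "y": 0, "z": 0, "ax": 0, "ay": 0, "az": 0}, {"x": 0, "y": 0, "z": 0, "ax": 0, "ay": 0, "az": 0}], "claw": -1, "squeeze": 40}}

```text
time_s: 18.05
tool_pos: [0.5589, -0.1114, 0.0422]
tool_rot: [-179.9, -0.2, 2.5]
force: [-1.1, 1.1, 6.2]
grip_width: 0.0396
grasp_force: 40.0
```

Request:
{"fn": "jog_arm", "kwargs": {"motion": [{"x": 0, "y": 0, "z": -2, "ax": 0, "ay": 0, "az": 0}, {"x": 0, "y": 0, "z": -3, "ax": 0, "ay": 0, "az": 0}, {"x": 0, "y": 0, "z": -4, "ax": 0, "ay": 0, "az": 0}, {"x": 0, "y": 0, "z": -3, "ax": 0, "ay": 0, "az": 0}, {"x": 0, "y": 0, "z": 0, "ax": 0, "ay": 0, "az": 0}]}}

```text
time_s: 18.55
tool_pos: [0.5602, -0.1122, 0.1645]
tool_rot: [180.0, -0.5, 2.5]
force: [1.3, -0.5, -6.0]
grip_width: 0.0397
grasp_force: 40.0
```

Request:
{"fn": "jog_arm", "kwargs": {"motion": [{"x": -0.59, "y": -4.28, "z": 0, "ax": 0, "ay": 0, "az": -0.53}, {"x": -0.55, "y": -4.28, "z": 0, "ax": 0, "ay": 0, "az": -0.53}, {"x": -0.51, "y": -4.28, "z": 0, "ax": 0, "ay": 0, "az": -0.53}, {"x": -0.47, "y": -4.29, "z": 0, "ax": 0, "ay": 0, "az": -0.53}, {"x": -0.43, "y": -4.29, "z": 0, "ax": 0, "ay": 0, "az": -0.53}]}}

```text
time_s: 19.05
tool_pos: [0.5165, 0.1014, 0.1581]
tool_rot: [-179.9, 0.2, 5.2]
force: [1.4, 0.9, -5.6]
grip_width: 0.0399
grasp_force: 40.0
```

Request:
{"fn": "jog_arm", "kwargs": {"motion": [{"x": -0.39, "y": -4.29, "z": 0, "ax": 0, "ay": 0, "az": -0.53}, {"x": -0.35, "y": -4.3, "z": 0, "ax": 0, "ay": 0, "az": -0.53}, {"x": -0.31, "y": -4.3, "z": 0, "ax": 0, "ay": 0, "az": -0.53}, {"x": -0.27, "y": -4.3, "z": 0, "ax": 0, "ay": 0, "az": -0.53}, {"x": -0.23, "y": -4.3, "z": 0, "ax": 0, "ay": 0, "az": -0.53}]}}

```text
time_s: 19.55
tool_pos: [0.4783, 0.3127, 0.1584]
tool_rot: [180.0, 0.2, 7.8]
force: [0.7, -0.3, -6.3]
grip_width: 0.0396
grasp_force: 40.0
```

Request:
{"fn": "jog_arm", "kwargs": {"motion": [{"x": 0, "y": 0, "z": 0, "ax": 0, "ay": 0, "az": 0}, {"x": 0, "y": 0, "z": 3, "ax": 0, "ay": 0, "az": 0}, {"x": 0, "y": 0, "z": 3, "ax": 0, "ay": 0, "az": 0}, {"x": 0, "y": 0, "z": 0, "ax": 0, "ay": 0, "az": 0}, {"x": 0, "y": 0, "z": 0, "ax": 0, "ay": 0, "az": 0}]}}

```text
time_s: 20.05
tool_pos: [0.479, 0.3115, 0.0999]
tool_rot: [-180.0, 0.1, 7.8]
force: [-0.4, -0.0, -5.0]
grip_width: 0.0399
grasp_force: 40.0
```

```bash
python3 - <<'E'
from h import *
st(); t=rk(.003,.08,.040)
print(delta(t,R.from_euler("xyz",[180,0,RY],degrees=True)))
E
```

```text
{'time_s': 20.05, 'tool_pos': [0.479, 0.311, 0.1], 'tool_rot': [-179.961, 0.138, 7.825], 'qpos': [-3.92, 18.017, -36.98, 101.791, 11.806, 64.226, -126.911], 'force': [-0.422, -0.025, -5.039], 'grip_width': 0.04, 'grasp_force': 39.992}
(array([ 0.45, -0.06,  5.99]), array([-0.04,  0.14,  0.13]))
```

Request:
{"fn": "jog_arm", "kwargs": {"motion": [{"x": 0.45, "y": -0.05, "z": 2.5, "ax": 0, "ay": 0, "az": 0}, {"x": 0, "y": 0, "z": 2, "ax": 0, "ay": 0, "az": 0}, {"x": 0, "y": 0, "z": 1, "ax": 0, "ay": 0, "az": 0}, {"x": 0, "y": 0, "z": 0.5, "ax": 0, "ay": 0, "az": 0}, {"x": 0, "y": 0, "z": 0, "ax": 0, "ay": 0, "az": 0}]}}

```text
time_s: 20.55
tool_pos: [0.4851, 0.3139, 0.0423]
tool_rot: [-179.9, -0.1, 7.8]
force: [0.5, -0.1, -5.5]
grip_width: 0.0399
grasp_force: 40.0
```

Request:
{"fn": "jog_arm", "kwargs": {"motion": [{"x": 0, "y": 0, "z": 0, "ax": 0, "ay": 0, "az": 0}, {"x": 0, "y": 0, "z": 0, "ax": 0, "ay": 0, "az": 0}, {"x": 0, "y": 0, "z": 0, "ax": 0, "ay": 0, "az": 0}, {"x": 0, "y": 0, "z": 0, "ax": 0, "ay": 0, "az": 0}, {"x": 0, "y": 0, "z": -2, "ax": 0, "ay": 0, "az": 0}], "claw": 0.33}}

```text
time_s: 21.05
tool_pos: [0.4834, 0.3126, 0.0603]
tool_rot: [-180.0, 0.1, 7.8]
force: [0.2, -0.8, -0.5]
grip_width: 0.0574
grasp_force: 0.0
```

```bash
python3 - <<'E'
from h import *
st();t=tool()[0]
rows([((t[0],t[1],.19),0,7.7),((.5535,-.1805,.19),0,2.4),((.5535,-.1805,.10),0,2.4)],step=.048)
E
```

```text
{'time_s': 21.05, 'tool_pos': [0.483, 0.313, 0.06], 'tool_rot': [-179.984, 0.121, 7.826], 'qpos': [-4.931, 21.148, -36.086, 103.15, 14.065, 60.344, -128.398], 'force': [0.162, -0.815, -0.53], 'grip_width': 0.057, 'grasp_force': 0.0}
[-0.01, -0.0, -4.32, -0.01, 0.04, 0.04]
[-0.01, -0.0, -4.32, -0.01, 0.04, 0.04]
[-0.0, -0.0, -4.32, -0.01, 0.04, 0.04]
--
[0.03, 4.53, 0.0, 0.0, -0.0, 0.48]
[0.07, 4.53, 0.0, 0.0, -0.0, 0.48]
[0.11, 4.53, 0.0, 0.0, -0.0, 0.48]
[0.14, 4.53, 0.0, 0.0, -0.0, 0.48]
[0.18, 4.52, 0.0, 0.0, -0.0, 0.48]
[0.22, 4.52, 0.0, 0.0, -0.0, 0.48]
[0.26, 4.52, 0.0, 0.0, -0.0, 0.48]
[0.3, 4.52, 0.0, 0.0, -0.0, 0.48]
[0.34, 4.52, 0.0, 0.0, -0.0, 0.48]
[0.37, 4.51, 0.0, 0.0, -0.0, 0.48]
[0.41, 4.51, 0.0, 0.0, -0.0, 0.48]
--
[0.0, -0.0, 4.5, 0.0, 0.0, 0.0]
[0.0, -0.0, 4.5, 0.0, 0.0, 0.0]
--
```

Request:
{"fn": "jog_arm", "kwargs": {"motion": [{"x": 0, "y": 0, "z": -4.3, "ax": 0, "ay": 0, "az": 0}, {"x": 0, "y": 0, "z": -4.3, "ax": 0, "ay": 0, "az": 0}, {"x": 0, "y": 0, "z": -4.3, "ax": 0, "ay": 0, "az": 0}, {"x": 0.03, "y": 4.53, "z": 0, "ax": 0, "ay": 0, "az": 0.48}, {"x": 0.07, "y": 4.53, "z": 0, "ax": 0, "ay": 0, "az": 0.48}]}}

```text
time_s: 21.55
tool_pos: [0.4983, 0.2251, 0.1933]
tool_rot: [-179.8, -0.4, 7.1]
force: [-0.3, -1.9, 0.1]
grip_width: 0.0575
grasp_force: 0.0
```

Request:
{"fn": "jog_arm", "kwargs": {"motion": [{"x": 0.11, "y": 4.53, "z": 0, "ax": 0, "ay": 0, "az": 0.48}, {"x": 0.14, "y": 4.53, "z": 0, "ax": 0, "ay": 0, "az": 0.48}, {"x": 0.18, "y": 4.52, "z": 0, "ax": 0, "ay": 0, "az": 0.48}, {"x": 0.22, "y": 4.52, "z": 0, "ax": 0, "ay": 0, "az": 0.48}, {"x": 0.26, "y": 4.52, "z": 0, "ax": 0, "ay": 0, "az": 0.48}]}}

```text
time_s: 22.05
tool_pos: [0.5302, -0.002, 0.1911]
tool_rot: [-179.9, -0.2, 4.5]
force: [1.0, 0.3, -0.9]
grip_width: 0.058
grasp_force: 0.0
```

Request:
{"fn": "jog_arm", "kwargs": {"motion": [{"x": 0.3, "y": 4.52, "z": 0, "ax": 0, "ay": 0, "az": 0.48}, {"x": 0.34, "y": 4.52, "z": 0, "ax": 0, "ay": 0, "az": 0.48}, {"x": 0.37, "y": 4.51, "z": 0, "ax": 0, "ay": 0, "az": 0.48}, {"x": 0.41, "y": 4.51, "z": 0, "ax": 0, "ay": 0, "az": 0.48}, {"x": 0, "y": 0, "z": 0, "ax": 0, "ay": 0, "az": 0}]}}

```text
time_s: 22.55
tool_pos: [0.555, -0.1886, 0.1899]
tool_rot: [179.9, -0.1, 1.9]
force: [-0.0, -1.2, -0.2]
grip_width: 0.0579
grasp_force: 0.0
```

Request:
{"fn": "jog_arm", "kwargs": {"motion": [{"x": 0, "y": 0, "z": 4.5, "ax": 0, "ay": 0, "az": 0}, {"x": 0, "y": 0, "z": 4.5, "ax": 0, "ay": 0, "az": 0}, {"x": 0, "y": 0, "z": 0, "ax": 0, "ay": 0, "az": 0}, {"x": 0, "y": 0, "z": 0, "ax": 0, "ay": 0, "az": 0}, {"x": 0, "y": 0, "z": 0, "ax": 0, "ay": 0, "az": 0}]}}

```text
time_s: 23.05
tool_pos: [0.5581, -0.1795, 0.1029]
tool_rot: [-180.0, -0.3, 2.6]
force: [0.0, 0.7, 0.9]
grip_width: 0.0583
grasp_force: 0.0
```

```bash
python3 - <<'E'
from h import *
st(); print(delta((.5535,-.1805,.041),R.from_euler("xyz",[180,0,2.4],degrees=True)))
im=env.read_camera("scene"); cv2.imwrite("pics/c6.png",im[:,:,::-1])
E
```

```text
{'time_s': 23.05, 'tool_pos': [0.558, -0.18, 0.103], 'tool_rot': [-179.971, -0.335, 2.572], 'qpos': [30.051, 16.397, -17.157, 100.5, 5.201, 63.575, -76.169], 'force': [0.038, 0.672, 0.921], 'grip_width': 0.058, 'grasp_force': 0.0}
(array([-0.5 ,  0.08,  6.19]), array([-0.03, -0.34,  0.17]))
```

View pics/c6.png

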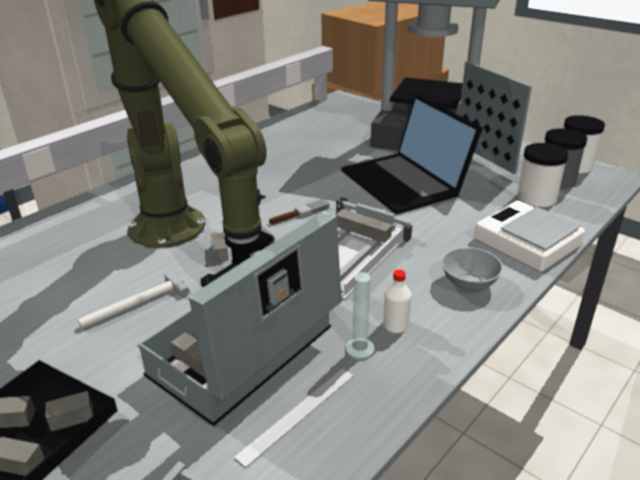

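Request:
{"fn": "jog_arm", "kwargs": {"motion": [{"x": -0.5, "y": 0.1, "z": 1.5, "ax": 0, "ay": 0, "az": 0}, {"x": 0, "y": 0, "z": 2, "ax": 0, "ay": 0, "az": 0}, {"x": 0, "y": 0, "z": 1.7, "ax": 0, "ay": 0, "az": 0}, {"x": 0, "y": 0, "z": 1, "ax": 0, "ay": 0, "az": 0}, {"x": 0, "y": 0, "z": 0, "ax": 0, "ay": 0, "az": 0}]}}

```text
time_s: 23.6
tool_pos: [0.5512, -0.1804, 0.0382]
tool_rot: [-179.9, -0.1, 2.6]
force: [0.3, -0.5, -0.5]
grip_width: 0.058
grasp_force: 0.0
```

Request:
{"fn": "jog_arm", "kwargs": {"motion": [{"x": 0, "y": 0, "z": 0, "ax": 0, "ay": 0, "az": 0}, {"x": 0, "y": 0, "z": 0, "ax": 0, "ay": 0, "az": 0}, {"x": 0, "y": 0, "z": 0, "ax": 0, "ay": 0, "az": 0}, {"x": 0, "y": 0, "z": 0, "ax": 0, "ay": 0, "az": 0}, {"x": 0, "y": 0, "z": 0, "ax": 0, "ay": 0, "az": 0}], "claw": -1}}

```text
time_s: 24.1
tool_pos: [0.552, -0.1799, 0.0391]
tool_rot: [-179.9, -0.2, 2.6]
force: [-1.6, 2.6, 5.2]
grip_width: 0.04
grasp_force: 40.0
```

Request:
{"fn": "jog_arm", "kwargs": {"motion": [{"x": 0, "y": 0, "z": -2, "ax": 0, "ay": 0, "az": 0}, {"x": 0, "y": 0, "z": -3, "ax": 0, "ay": 0, "az": 0}, {"x": 0, "y": 0, "z": -4, "ax": 0, "ay": 0, "az": 0}, {"x": 0, "y": 0, "z": -3, "ax": 0, "ay": 0, "az": 0}, {"x": 0, "y": 0, "z": 0, "ax": 0, "ay": 0, "az": 0}]}}

```text
time_s: 24.6
tool_pos: [0.5535, -0.1818, 0.162]
tool_rot: [179.9, -0.5, 2.5]
force: [-0.1, -1.0, -3.1]
grip_width: 0.0396
grasp_force: 40.0
```

```bash
python3 - <<'E'
from h import *
st(); t=rk(.0,.0,.16)
rows([(t,0,7.7)],step=.046)
E
```

```text
{'time_s': 24.6, 'tool_pos': [0.553, -0.182, 0.162], 'tool_rot': [179.919, -0.493, 2.531], 'qpos': [30.758, 12.877, -17.338, 97.576, 3.997, 69.662, -74.997], 'force': [-0.071, -0.971, -3.093], 'grip_width': 0.04, 'grasp_force': 39.993}
[-0.44, -4.17, 0.01, 0.01, -0.05, -0.52]
[-0.4, -4.18, 0.01, 0.01, -0.05, -0.52]
[-0.37, -4.18, 0.01, 0.01, -0.05, -0.52]
[-0.33, -4.18, 0.01, 0.01, -0.05, -0.52]
[-0.29, -4.18, 0.01, 0.01, -0.05, -0.52]
[-0.25, -4.19, 0.02, 0.01, -0.05, -0.52]
[-0.21, -4.19, 0.02, 0.01, -0.05, -0.52]
[-0.18, -4.19, 0.02, 0.01, -0.05, -0.52]
[-0.14, -4.19, 0.02, 0.01, -0.05, -0.52]
[-0.1, -4.19, 0.02, 0.01, -0.05, -0.52]
--
```

Request:
{"fn": "jog_arm", "kwargs": {"motion": [{"x": -0.44, "y": -4.17, "z": 0, "ax": 0, "ay": 0, "az": -0.52}, {"x": -0.4, "y": -4.18, "z": 0, "ax": 0, "ay": 0, "az": -0.52}, {"x": -0.37, "y": -4.18, "z": 0, "ax": 0, "ay": 0, "az": -0.52}, {"x": -0.33, "y": -4.18, "z": 0, "ax": 0, "ay": 0, "az": -0.52}, {"x": -0.29, "y": -4.18, "z": 0, "ax": 0, "ay": 0, "az": -0.52}]}}

```text
time_s: 25.1
tool_pos: [0.5175, 0.0277, 0.1557]
tool_rot: [-179.9, 0.1, 5.1]
force: [0.8, -0.2, -3.8]
grip_width: 0.0394
grasp_force: 40.0
```

Request:
{"fn": "jog_arm", "kwargs": {"motion": [{"x": -0.25, "y": -4.19, "z": 0, "ax": 0, "ay": 0, "az": -0.52}, {"x": -0.21, "y": -4.19, "z": 0, "ax": 0, "ay": 0, "az": -0.52}, {"x": -0.18, "y": -4.19, "z": 0, "ax": 0, "ay": 0, "az": -0.52}, {"x": -0.14, "y": -4.19, "z": 0, "ax": 0, "ay": 0, "az": -0.52}, {"x": -0.1, "y": -4.19, "z": 0, "ax": 0, "ay": 0, "az": -0.52}]}}

```text
time_s: 25.6
tool_pos: [0.4866, 0.2345, 0.1562]
tool_rot: [-180.0, 0.1, 7.8]
force: [1.1, 0.1, -4.2]
grip_width: 0.0395
grasp_force: 40.0
```

Request:
{"fn": "jog_arm", "kwargs": {"motion": [{"x": 0, "y": 0, "z": 0, "ax": 0, "ay": 0, "az": 0}, {"x": 0, "y": 0, "z": 3, "ax": 0, "ay": 0, "az": 0}, {"x": 0, "y": 0, "z": 3, "ax": 0, "ay": 0, "az": 0}, {"x": 0, "y": 0, "z": 0, "ax": 0, "ay": 0, "az": 0}, {"x": 0, "y": 0, "z": 0, "ax": 0, "ay": 0, "az": 0}]}}

```text
time_s: 26.1
tool_pos: [0.4873, 0.2333, 0.0973]
tool_rot: [-179.9, 0.1, 7.7]
force: [0.5, 0.3, -3.9]
grip_width: 0.0397
grasp_force: 40.0
```

```bash
python3 - <<'E'
from h import *
st(); t=rk(.0,.0,.037)
print(delta(t,R.from_euler("xyz",[180,0,RY],degrees=True)))
E
```

```text
{'time_s': 26.1, 'tool_pos': [0.487, 0.233, 0.097], 'tool_rot': [-179.922, 0.098, 7.734], 'qpos': [3.297, 13.895, -35.369, 106.289, 8.879, 62.648, -117.652], 'force': [0.484, 0.258, -3.925], 'grip_width': 0.04, 'grasp_force': 39.993}
(array([0.37, 0.09, 6.03]), array([-0.08,  0.1 ,  0.03]))
```

Request:
{"fn": "jog_arm", "kwargs": {"motion": [{"x": 0.37, "y": 0.1, "z": 2.5, "ax": 0, "ay": 0, "az": 0}, {"x": 0, "y": 0, "z": 2, "ax": 0, "ay": 0, "az": 0}, {"x": 0, "y": 0, "z": 1, "ax": 0, "ay": 0, "az": 0}, {"x": 0, "y": 0, "z": 0.5, "ax": 0, "ay": 0, "az": 0}, {"x": 0, "y": 0, "z": 0, "ax": 0, "ay": 0, "az": 0}]}}

```text
time_s: 26.6
tool_pos: [0.4926, 0.2339, 0.0392]
tool_rot: [-179.9, -0.1, 7.7]
force: [-0.1, -0.5, -4.1]
grip_width: 0.0396
grasp_force: 40.0
```

Request:
{"fn": "jog_arm", "kwargs": {"motion": [{"x": 0, "y": 0, "z": 0, "ax": 0, "ay": 0, "az": 0}, {"x": 0, "y": 0, "z": 0, "ax": 0, "ay": 0, "az": 0}, {"x": 0, "y": 0, "z": 0, "ax": 0, "ay": 0, "az": 0}, {"x": 0, "y": 0, "z": 0, "ax": 0, "ay": 0, "az": 0}, {"x": 0, "y": 0, "z": -2, "ax": 0, "ay": 0, "az": 0}], "claw": 0.33}}

```text
time_s: 27.1
tool_pos: [0.4906, 0.2328, 0.0571]
tool_rot: [-180.0, 0.2, 7.7]
force: [0.9, -0.4, 0.4]
grip_width: 0.0574
grasp_force: 0.0
```

```bash
python3 - <<'E'
from h import *
st();t=tool()[0]
rows([((t[0],t[1],.19),0,7.7),((.5647,-.3202,.19),0,2.6)],step=.049)
E
```

```text
{'time_s': 27.1, 'tool_pos': [0.491, 0.233, 0.057], 'tool_rot': [-179.95, 0.15, 7.746], 'qpos': [2.415, 17.15, -34.652, 107.872, 11.217, 58.498, -119.219], 'force': [0.851, -0.404, 0.379], 'grip_width': 0.057, 'grasp_force': 0.0}
[-0.01, -0.0, -4.43, -0.02, 0.05, 0.02]
[-0.01, -0.0, -4.43, -0.02, 0.05, 0.02]
[-0.0, -0.0, -4.43, -0.02, 0.05, 0.02]
--
[-0.01, 4.65, 0.0, 0.0, -0.0, 0.42]
[0.03, 4.65, 0.0, 0.0, -0.0, 0.42]
[0.06, 4.65, 0.0, 0.0, -0.0, 0.42]
[0.1, 4.65, 0.0, 0.0, -0.0, 0.42]
[0.13, 4.65, 0.0, 0.0, -0.0, 0.42]
[0.17, 4.65, 0.0, 0.0, -0.0, 0.42]
[0.2, 4.64, 0.0, 0.0, -0.0, 0.42]
[0.24, 4.64, 0.0, 0.0, -0.0, 0.42]
[0.27, 4.64, 0.0, 0.0, -0.0, 0.42]
[0.3, 4.64, 0.0, 0.0, -0.0, 0.42]
[0.34, 4.64, 0.0, 0.0, -0.0, 0.42]
[0.37, 4.63, 0.0, 0.0, -0.0, 0.42]
--
```

Request:
{"fn": "jog_arm", "kwargs": {"motion": [{"x": 0, "y": 0, "z": -4.4, "ax": 0, "ay": 0, "az": 0}, {"x": 0, "y": 0, "z": -4.4, "ax": 0, "ay": 0, "az": 0}, {"x": 0, "y": 0, "z": -4.4, "ax": 0, "ay": 0, "az": 0}, {"x": 0, "y": 4.65, "z": 0, "ax": 0, "ay": 0, "az": 0.42}, {"x": 0, "y": 4.65, "z": 0, "ax": 0, "ay": 0, "az": 0.42}]}}

```text
time_s: 27.6
tool_pos: [0.5054, 0.1421, 0.1931]
tool_rot: [-179.9, -0.4, 7.1]
force: [0.5, -1.7, -1.2]
grip_width: 0.0574
grasp_force: 0.0
```

Request:
{"fn": "jog_arm", "kwargs": {"motion": [{"x": 0.06, "y": 4.65, "z": 0, "ax": 0, "ay": 0, "az": 0.42}, {"x": 0.1, "y": 4.65, "z": 0, "ax": 0, "ay": 0, "az": 0.42}, {"x": 0.13, "y": 4.65, "z": 0, "ax": 0, "ay": 0, "az": 0.42}, {"x": 0.17, "y": 4.65, "z": 0, "ax": 0, "ay": 0, "az": 0.42}, {"x": 0.2, "y": 4.64, "z": 0, "ax": 0, "ay": 0, "az": 0.42}]}}

```text
time_s: 28.1
tool_pos: [0.5356, -0.0911, 0.1908]
tool_rot: [-179.9, -0.2, 4.8]
force: [0.6, -0.0, -0.3]
grip_width: 0.0578
grasp_force: 0.0
```

Request:
{"fn": "jog_arm", "kwargs": {"motion": [{"x": 0.24, "y": 4.64, "z": 0, "ax": 0, "ay": 0, "az": 0.42}, {"x": 0.27, "y": 4.64, "z": 0, "ax": 0, "ay": 0, "az": 0.42}, {"x": 0.3, "y": 4.64, "z": 0, "ax": 0, "ay": 0, "az": 0.42}, {"x": 0.34, "y": 4.64, "z": 0, "ax": 0, "ay": 0, "az": 0.42}, {"x": 0.37, "y": 4.63, "z": 0, "ax": 0, "ay": 0, "az": 0.42}]}}

```text
time_s: 28.6
tool_pos: [0.5668, -0.3214, 0.1902]
tool_rot: [-179.9, -0.1, 2.7]
force: [0.1, 0.5, -0.2]
grip_width: 0.0577
grasp_force: 0.0
```

Request:
{"fn": "jog_arm", "kwargs": {"motion": [{"x": 0, "y": 0, "z": 0, "ax": 0, "ay": 0, "az": 0}, {"x": 0, "y": 0, "z": 3, "ax": 0, "ay": 0, "az": 0}, {"x": 0, "y": 0, "z": 3, "ax": 0, "ay": 0, "az": 0}, {"x": 0, "y": 0, "z": 2, "ax": 0, "ay": 0, "az": 0}, {"x": 0, "y": 0, "z": 0, "ax": 0, "ay": 0, "az": 0}]}}

```text
time_s: 29.1
tool_pos: [0.5646, -0.3176, 0.1062]
tool_rot: [-179.7, 0.2, 2.7]
force: [-0.4, -0.4, -0.3]
grip_width: 0.058
grasp_force: 0.0
```

```bash
python3 - <<'E'
from h import *
st(); print(delta((.5647,-.3202,.039),R.from_euler("xyz",[180,0,2.6],degrees=True)))
E
```

```text
{'time_s': 29.1, 'tool_pos': [0.565, -0.318, 0.106], 'tool_rot': [-179.674, 0.22, 2.739], 'qpos': [36.942, 23.248, -12.498, 90.703, 5.126, 66.975, -63.87], 'force': [-0.445, -0.409, -0.294], 'grip_width': 0.058, 'grasp_force': 0.0}
(array([0.02, 0.3 , 6.72]), array([-0.33,  0.22,  0.14]))
```

Request:
{"fn": "jog_arm", "kwargs": {"motion": [{"x": 0, "y": 0.25, "z": 2, "ax": 0, "ay": 0, "az": 0}, {"x": 0, "y": 0, "z": 1, "ax": 0, "ay": 0, "az": 0}, {"x": 0, "y": 0, "z": 0.8, "ax": 0, "ay": 0, "az": 0}, {"x": 0, "y": 0, "z": 0, "ax": 0, "ay": 0, "az": 0}, {"x": 0, "y": 0, "z": 0, "ax": 0, "ay": 0, "az": 0}]}}

```text
time_s: 29.6
tool_pos: [0.5673, -0.3217, 0.0724]
tool_rot: [-179.9, -0.1, 2.7]
force: [-0.4, -0.5, 0.4]
grip_width: 0.0582
grasp_force: 0.0
```

Request:
{"fn": "jog_arm", "kwargs": {"motion": [{"x": 0, "y": 0, "z": 1, "ax": 0, "ay": 0, "az": 0}, {"x": 0, "y": 0, "z": 1, "ax": 0, "ay": 0, "az": 0}, {"x": 0, "y": 0, "z": 0.7, "ax": 0, "ay": 0, "az": 0}, {"x": 0, "y": 0, "z": 0, "ax": 0, "ay": 0, "az": 0}, {"x": 0, "y": 0, "z": 0, "ax": 0, "ay": 0, "az": 0}]}}

```text
time_s: 30.1
tool_pos: [0.5668, -0.3216, 0.0443]
tool_rot: [-179.9, -0.1, 2.7]
force: [-0.6, 0.4, 0.3]
grip_width: 0.0578
grasp_force: 0.0
```

Request:
{"fn": "jog_arm", "kwargs": {"motion": [{"x": 0, "y": 0, "z": 0, "ax": 0, "ay": 0, "az": 0}, {"x": 0, "y": 0, "z": 0, "ax": 0, "ay": 0, "az": 0}, {"x": 0, "y": 0, "z": 0, "ax": 0, "ay": 0, "az": 0}, {"x": 0, "y": 0, "z": 0, "ax": 0, "ay": 0, "az": 0}, {"x": 0, "y": 0, "z": 0, "ax": 0, "ay": 0, "az": 0}], "claw": -1}}

```text
time_s: 30.6
tool_pos: [0.5673, -0.3204, 0.0452]
tool_rot: [-179.8, -0.1, 2.7]
force: [-1.4, 3.9, 4.1]
grip_width: 0.0392
grasp_force: 40.0
```

Request:
{"fn": "jog_arm", "kwargs": {"motion": [{"x": 0, "y": 0, "z": -2, "ax": 0, "ay": 0, "az": 0}, {"x": 0, "y": 0, "z": -3, "ax": 0, "ay": 0, "az": 0}, {"x": 0, "y": 0, "z": -4, "ax": 0, "ay": 0, "az": 0}, {"x": 0, "y": 0, "z": -3, "ax": 0, "ay": 0, "az": 0}, {"x": 0, "y": 0, "z": 0, "ax": 0, "ay": 0, "az": 0}]}}

```text
time_s: 31.1
tool_pos: [0.569, -0.3241, 0.1692]
tool_rot: [179.8, -0.5, 2.7]
force: [0.8, -0.0, -4.7]
grip_width: 0.04
grasp_force: 40.0
```

```bash
python3 - <<'E'
from h import *
st(); t=rk(.0,-.08,.16)
rows([(t,0,7.7)],step=.049)
E
```

```text
{'time_s': 31.1, 'tool_pos': [0.569, -0.324, 0.169], 'tool_rot': [179.794, -0.491, 2.664], 'qpos': [37.239, 20.697, -12.583, 86.624, 4.575, 72.656, -63.219], 'force': [0.798, -0.011, -4.683], 'grip_width': 0.04, 'grasp_force': 39.96}
[-0.45, -4.8, 0.07, 0.02, -0.05, -0.5]
[-0.41, -4.81, 0.07, 0.02, -0.05, -0.5]
[-0.37, -4.81, 0.08, 0.02, -0.05, -0.5]
[-0.32, -4.81, 0.08, 0.02, -0.05, -0.5]
[-0.28, -4.82, 0.08, 0.02, -0.05, -0.5]
[-0.24, -4.82, 0.08, 0.02, -0.05, -0.5]
[-0.2, -4.82, 0.08, 0.02, -0.05, -0.5]
[-0.15, -4.82, 0.09, 0.02, -0.05, -0.5]
[-0.11, -4.82, 0.09, 0.02, -0.05, -0.5]
[-0.07, -4.83, 0.09, 0.02, -0.05, -0.5]
--
```

Request:
{"fn": "jog_arm", "kwargs": {"motion": [{"x": -0.45, "y": -4.8, "z": 0, "ax": 0, "ay": 0, "az": -0.5}, {"x": -0.41, "y": -4.8, "z": 0, "ax": 0, "ay": 0, "az": -0.5}, {"x": -0.37, "y": -4.8, "z": 0, "ax": 0, "ay": 0, "az": -0.5}, {"x": -0.32, "y": -4.8, "z": 0, "ax": 0, "ay": 0, "az": -0.5}, {"x": -0.28, "y": -4.8, "z": 0, "ax": 0, "ay": 0, "az": -0.5}]}}

```text
time_s: 31.6
tool_pos: [0.531, -0.0823, 0.1624]
tool_rot: [-179.9, 0.1, 5.2]
force: [1.3, 0.9, -4.6]
grip_width: 0.0402
grasp_force: 40.0
```

Request:
{"fn": "jog_arm", "kwargs": {"motion": [{"x": -0.24, "y": -4.8, "z": 0, "ax": 0, "ay": 0, "az": -0.5}, {"x": -0.2, "y": -4.8, "z": 0, "ax": 0, "ay": 0, "az": -0.5}, {"x": -0.15, "y": -4.8, "z": 0, "ax": 0, "ay": 0, "az": -0.5}, {"x": -0.11, "y": -4.8, "z": 0, "ax": 0, "ay": 0, "az": -0.5}, {"x": -0.07, "y": -4.8, "z": 0, "ax": 0, "ay": 0, "az": -0.5}]}}

```text
time_s: 32.1
tool_pos: [0.4978, 0.1549, 0.1632]
tool_rot: [-180.0, 0.0, 7.7]
force: [2.0, 0.3, -4.8]
grip_width: 0.0393
grasp_force: 40.0
```

Request:
{"fn": "jog_arm", "kwargs": {"motion": [{"x": 0, "y": 0, "z": 0, "ax": 0, "ay": 0, "az": 0}, {"x": 0, "y": 0, "z": 3, "ax": 0, "ay": 0, "az": 0}, {"x": 0, "y": 0, "z": 3, "ax": 0, "ay": 0, "az": 0}, {"x": 0, "y": 0, "z": 0, "ax": 0, "ay": 0, "az": 0}, {"x": 0, "y": 0, "z": 0, "ax": 0, "ay": 0, "az": 0}]}}

```text
time_s: 32.6
tool_pos: [0.4985, 0.1536, 0.1042]
tool_rot: [-179.9, 0.1, 7.7]
force: [0.6, 0.7, -4.4]
grip_width: 0.04
grasp_force: 40.0
```

```bash
python3 - <<'E'
from h import *
st(); t=rk(.002,-.08,.043)
print(delta(t,R.from_euler("xyz",[180,0,RY],degrees=True)))
E
```

```text
{'time_s': 32.6, 'tool_pos': [0.498, 0.154, 0.104], 'tool_rot': [-179.899, 0.08, 7.692], 'qpos': [9.589, 10.542, -32.138, 108.501, 6.154, 62.732, -107.253], 'force': [0.637, 0.728, -4.36], 'grip_width': 0.04, 'grasp_force': 39.96}
(array([0.53, 0.04, 6.12]), array([-0.1 ,  0.08, -0.01]))
```

Request:
{"fn": "jog_arm", "kwargs": {"motion": [{"x": 0.5, "y": 0, "z": 2.5, "ax": 0, "ay": 0, "az": 0}, {"x": 0, "y": 0, "z": 2, "ax": 0, "ay": 0, "az": 0}, {"x": 0, "y": 0, "z": 1, "ax": 0, "ay": 0, "az": 0}, {"x": 0, "y": 0, "z": 0.6, "ax": 0, "ay": 0, "az": 0}, {"x": 0, "y": 0, "z": 0, "ax": 0, "ay": 0, "az": 0}]}}

```text
time_s: 33.1
tool_pos: [0.5048, 0.155, 0.0448]
tool_rot: [-179.9, -0.1, 7.7]
force: [-0.1, -0.2, -4.8]
grip_width: 0.0398
grasp_force: 40.0
```

Request:
{"fn": "jog_arm", "kwargs": {"motion": [{"x": 0, "y": 0, "z": 0, "ax": 0, "ay": 0, "az": 0}, {"x": 0, "y": 0, "z": 0, "ax": 0, "ay": 0, "az": 0}, {"x": 0, "y": 0, "z": 0, "ax": 0, "ay": 0, "az": 0}, {"x": 0, "y": 0, "z": 0, "ax": 0, "ay": 0, "az": 0}, {"x": 0, "y": 0, "z": -2, "ax": 0, "ay": 0, "az": 0}], "claw": 0.33}}

```text
time_s: 33.6
tool_pos: [0.5027, 0.1544, 0.0631]
tool_rot: [-179.9, 0.1, 7.7]
force: [0.6, 0.2, -0.4]
grip_width: 0.0573
grasp_force: 0.0
```

Request:
{"fn": "jog_arm", "kwargs": {"motion": [{"x": 0, "y": 0, "z": -4.8, "ax": 0, "ay": 0, "az": 0}, {"x": -1, "y": -1, "z": -4.5, "ax": 0, "ay": 0, "az": 0}, {"x": -2, "y": -1, "z": -4, "ax": 0, "ay": 0, "az": 0}, {"x": -2, "y": -1, "z": -4, "ax": 0, "ay": 0, "az": 0}, {"x": -2, "y": -1, "z": -4, "ax": 0, "ay": 0, "az": 0}]}}

```text
time_s: 34.1
tool_pos: [0.4285, 0.1853, 0.2796]
tool_rot: [-179.9, -0.2, 7.7]
force: [1.4, 0.3, -0.5]
grip_width: 0.0579
grasp_force: 0.0
```

Request:
{"fn": "jog_arm", "kwargs": {"motion": [{"x": 0, "y": -2, "z": -4, "ax": 0, "ay": 0, "az": 0}, {"x": 0, "y": -1, "z": 0, "ax": 0, "ay": 0, "az": 0}, {"x": 0, "y": 0, "z": 0, "ax": 0, "ay": 0, "az": 0}, {"x": 0, "y": 0, "z": 0, "ax": 0, "ay": 0, "az": 0}, {"x": 0, "y": 0, "z": 0, "ax": 0, "ay": 0, "az": 0}], "claw": -1}}

```text
time_s: 34.6
tool_pos: [0.4252, 0.2132, 0.3161]
tool_rot: [-179.9, 0.1, 7.6]
force: [-0.3, -0.2, 0.0]
grip_width: 0.0259
grasp_force: 0.0
```

```bash
python3 - <<'E'
from h import *
st(); p=env.camera_params("wrist"); im=env.read_camera("wrist")
cv2.imwrite("pics/w6.png",im[:,:,::-1])
import pickle; pickle.dump(p,open("w6.pkl","wb"))
E
```

```text
{'time_s': 34.6, 'tool_pos': [0.425, 0.213, 0.316], 'tool_rot': [-179.935, 0.059, 7.626], 'qpos': [8.695, -4.105, -35.975, 96.88, -2.496, 86.481, -109.429], 'force': [-0.288, -0.176, 0.036], 'grip_width': 0.026, 'grasp_force': 0.0}
```

View pics/w6.png

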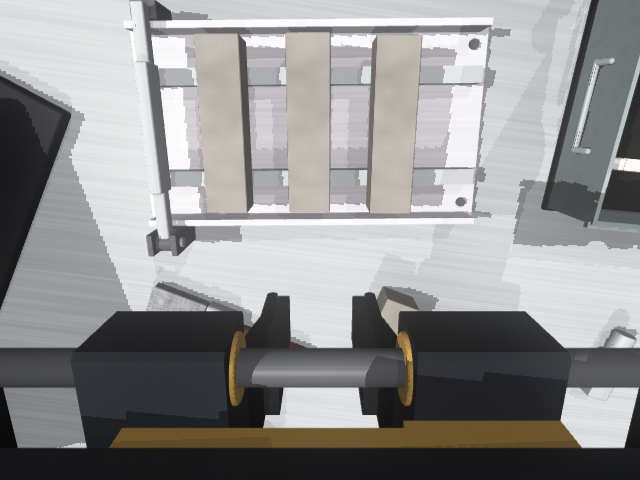

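```bash
python3 - <<'E'
from h import *
rows([(rk(0,-.14,.14),0,RY),(rk(0,-.14,.038),0,RY)],step=.047)
import pickle; p=pickle.load(open("w6.pkl","rb"))
for q in((195,35),(240,35),(287,33),(329,33),(377,37),(420,37),(207,212),(247,212),(290,213),(328,213),(373,213),(412,213)): print(q,Rr.inv().apply(onz("wrist",*q,.068,p)-RC).round(3)[:2])
E
```

```text
[1.36, 2.59, 3.52, -0.02, 0.01, -0.02]
[1.36, 2.59, 3.52, -0.02, 0.01, -0.02]
[1.36, 2.59, 3.52, -0.02, 0.01, -0.02]
[1.36, 2.59, 3.52, -0.02, 0.01, -0.02]
[1.36, 2.59, 3.52, -0.02, 0.01, -0.02]
--
[0.0, -0.0, 3.4, 0.0, 0.0, 0.0]
[0.0, -0.0, 3.4, 0.0, 0.0, 0.0]
[0.0, -0.0, 3.4, 0.0, 0.0, 0.0]
--
(195, 35) [0.081 0.099]
(240, 35) [0.081 0.059]
(287, 33) [0.082 0.018]
(329, 33) [ 0.082 -0.019]
(377, 37) [ 0.079 -0.061]
(420, 37) [ 0.079 -0.098]
(207, 212) [-0.077  0.1  ]
(247, 212) [-0.077  0.061]
(290, 213) [-0.078  0.019]
(328, 213) [-0.078 -0.018]
(373, 213) [-0.078 -0.062]
(412, 213) [-0.078 -0.101]
```

Prisms stand at rack y ≈ +0.080, 0.000 and −0.080, x ≈ +2 mm, square. I'll push the row up now.

Request:
{"fn": "jog_arm", "kwargs": {"motion": [{"x": 1.36, "y": 2.6, "z": 3.5, "ax": 0, "ay": 0, "az": 0}, {"x": 1.36, "y": 2.6, "z": 3.5, "ax": 0, "ay": 0, "az": 0}, {"x": 1.36, "y": 2.6, "z": 3.5, "ax": 0, "ay": 0, "az": 0}, {"x": 1.36, "y": 2.6, "z": 3.5, "ax": 0, "ay": 0, "az": 0}, {"x": 1.36, "y": 2.6, "z": 3.5, "ax": 0, "ay": 0, "az": 0}]}}

```text
time_s: 35.15
tool_pos: [0.5104, 0.0932, 0.1402]
tool_rot: [-179.9, -0.0, 7.6]
force: [0.0, -0.5, 0.5]
grip_width: 0.0005
grasp_force: 0.0
```

Request:
{"fn": "jog_arm", "kwargs": {"motion": [{"x": 0, "y": 0, "z": 0, "ax": 0, "ay": 0, "az": 0}, {"x": 0, "y": 0, "z": 3.4, "ax": 0, "ay": 0, "az": 0}, {"x": 0, "y": 0, "z": 3.4, "ax": 0, "ay": 0, "az": 0}, {"x": 0, "y": 0, "z": 3.4, "ax": 0, "ay": 0, "az": 0}, {"x": 0, "y": 0, "z": 0, "ax": 0, "ay": 0, "az": 0}]}}

```text
time_s: 35.65
tool_pos: [0.5062, 0.0948, 0.0364]
tool_rot: [-179.9, 0.5, 7.7]
force: [-0.2, -0.6, -0.2]
grip_width: 0.0005
grasp_force: 0.0
```

```bash
python3 - <<'E'
from h import *
st(); print(delta(rk(.002,.009,.038)),Rr.inv().apply(tool()[0]-RC))
E
```

```text
{'time_s': 35.65, 'tool_pos': [0.506, 0.095, 0.036], 'tool_rot': [-179.856, 0.453, 7.711], 'qpos': [12.776, 14.812, -28.968, 112.437, 8.417, 55.26, -102.541], 'force': [-0.248, -0.602, -0.189], 'grip_width': 0.0, 'grasp_force': 0.0}
(array([  0.54, -14.8 ,  -0.13]), array([0., 0., 0.])) [-0.00341793 -0.13902606  0.03636433]
```

Request:
{"fn": "jog_arm", "kwargs": {"motion": [{"x": 0.4, "y": -1, "z": -0.1, "ax": 0, "ay": 0, "az": 0}, {"x": 0, "y": -1, "z": 0, "ax": 0, "ay": 0, "az": 0}, {"x": 0, "y": -1, "z": 0, "ax": 0, "ay": 0, "az": 0}, {"x": 0, "y": -1, "z": 0, "ax": 0, "ay": 0, "az": 0}, {"x": 0, "y": -1, "z": 0, "ax": 0, "ay": 0, "az": 0}]}}

```text
time_s: 36.15
tool_pos: [0.5099, 0.1444, 0.0437]
tool_rot: [179.9, -0.3, 7.7]
force: [1.8, -7.3, 6.2]
grip_width: 0.0
grasp_force: 3.8
```

Request:
{"fn": "jog_arm", "kwargs": {"motion": [{"x": 0, "y": -1, "z": 0, "ax": 0, "ay": 0, "az": 0}, {"x": 0, "y": -1, "z": 0, "ax": 0, "ay": 0, "az": 0}, {"x": 0, "y": -1, "z": 0, "ax": 0, "ay": 0, "az": 0}, {"x": 0, "y": -1, "z": 0, "ax": 0, "ay": 0, "az": 0}, {"x": 0, "y": -1, "z": 0, "ax": 0, "ay": 0, "az": 0}]}}

```text
time_s: 36.65
tool_pos: [0.5035, 0.192, 0.0437]
tool_rot: [179.8, -0.3, 7.6]
force: [2.1, -9.6, 7.8]
grip_width: 0.0008
grasp_force: 5.6
```

Request:
{"fn": "jog_arm", "kwargs": {"motion": [{"x": 0, "y": -0.8, "z": 0, "ax": 0, "ay": 0, "az": 0}, {"x": 0, "y": -0.8, "z": 0, "ax": 0, "ay": 0, "az": 0}, {"x": 0, "y": -0.8, "z": 0, "ax": 0, "ay": 0, "az": 0}, {"x": 0, "y": -0.8, "z": 0, "ax": 0, "ay": 0, "az": 0}, {"x": 0, "y": -0.6, "z": 0, "ax": 0, "ay": 0, "az": 0}]}}

```text
time_s: 37.15
tool_pos: [0.499, 0.2274, 0.0437]
tool_rot: [179.6, -0.3, 7.5]
force: [2.2, -14.5, 9.9]
grip_width: 0.0006
grasp_force: 8.2
```

```bash
python3 - <<'E'
from h import *
st(); print(Rr.inv().apply(tool()[0]-RC), Rr.inv().apply(env.get_obs()["force"]))
E
```

```text
{'time_s': 37.15, 'tool_pos': [0.499, 0.227, 0.044], 'tool_rot': [179.613, -0.266, 7.515], 'qpos': [0.709, 18.225, -32.284, 108.008, 12.051, 56.926, -119.372], 'force': [2.179, -14.458, 9.939], 'grip_width': 0.001, 'grasp_force': 8.166}
[ 0.00719214 -0.00661979  0.04370348] [  0.22197472 -14.61944777   9.9392229 ]
```

Request:
{"fn": "jog_arm", "kwargs": {"motion": [{"x": 0, "y": -0.4, "z": 0, "ax": 0, "ay": 0, "az": 0}, {"x": 0, "y": -0.4, "z": 0, "ax": 0, "ay": 0, "az": 0}, {"x": 0, "y": -0.3, "z": 0, "ax": 0, "ay": 0, "az": 0}, {"x": 0, "y": 0, "z": 0, "ax": 0, "ay": 0, "az": 0}, {"x": 0, "y": 0, "z": 0, "ax": 0, "ay": 0, "az": 0}]}}

```text
time_s: 37.65
tool_pos: [0.4975, 0.2386, 0.0437]
tool_rot: [179.7, -0.3, 7.5]
force: [2.0, -12.8, 8.4]
grip_width: 0.0004
grasp_force: 7.1
```

Request:
{"fn": "jog_arm", "kwargs": {"motion": [{"x": 0, "y": -0.3, "z": 0, "ax": 0, "ay": 0, "az": 0}, {"x": 0, "y": -0.2, "z": 0, "ax": 0, "ay": 0, "az": 0}, {"x": 0, "y": 0, "z": 0, "ax": 0, "ay": 0, "az": 0}, {"x": 0, "y": 0, "z": 0, "ax": 0, "ay": 0, "az": 0}, {"x": 0, "y": 0, "z": 0, "ax": 0, "ay": 0, "az": 0}]}}

```text
time_s: 38.15
tool_pos: [0.4969, 0.2431, 0.0437]
tool_rot: [179.6, -0.3, 7.5]
force: [2.4, -13.5, 8.3]
grip_width: 0.0005
grasp_force: 7.5
```

```bash
python3 - <<'E'
from h import *
st(); print(Rr.inv().apply(tool()[0]-RC), Rr.inv().apply(env.get_obs()["force"]))
E
```

```text
{'time_s': 38.15, 'tool_pos': [0.497, 0.243, 0.044], 'tool_rot': [179.628, -0.266, 7.508], 'qpos': [-0.746, 18.853, -32.56, 107.325, 12.484, 57.158, -121.214], 'force': [2.387, -13.506, 8.331], 'grip_width': 0.0, 'grasp_force': 7.544}
[0.00723763 0.00922842 0.04368738] [  0.55610167 -13.70387098   8.33138951]
```

Request:
{"fn": "jog_arm", "kwargs": {"motion": [{"x": 0, "y": -0.3, "z": 0, "ax": 0, "ay": 0, "az": 0}, {"x": 0, "y": -0.2, "z": 0, "ax": 0, "ay": 0, "az": 0}, {"x": 0, "y": 0, "z": 0, "ax": 0, "ay": 0, "az": 0}, {"x": 0, "y": 0, "z": 0, "ax": 0, "ay": 0, "az": 0}, {"x": 0, "y": 0, "z": 0, "ax": 0, "ay": 0, "az": 0}]}}

```text
time_s: 38.65
tool_pos: [0.4963, 0.248, 0.0437]
tool_rot: [179.6, -0.3, 7.5]
force: [2.1, -13.5, 8.5]
grip_width: 0.0002
grasp_force: 7.6
```

Request:
{"fn": "jog_arm", "kwargs": {"motion": [{"x": 0, "y": -0.3, "z": 0, "ax": 0, "ay": 0, "az": 0}, {"x": 0, "y": -0.2, "z": 0, "ax": 0, "ay": 0, "az": 0}, {"x": 0, "y": 0, "z": 0, "ax": 0, "ay": 0, "az": 0}, {"x": 0, "y": 0, "z": 0, "ax": 0, "ay": 0, "az": 0}, {"x": 0, "y": 0, "z": 0, "ax": 0, "ay": 0, "az": 0}]}}

```text
time_s: 39.15
tool_pos: [0.4962, 0.2482, 0.0437]
tool_rot: [179.2, -0.2, 7.4]
force: [2.0, -22.3, 14.5]
grip_width: 0.0005
grasp_force: 12.5
```

```bash
python3 - <<'E'
from h import *
import pickle
st(); im=env.read_camera("side"); cv2.imwrite("pics/s7.png",cv2.resize(im[240:460,150:400,::-1],None,fx=2.5,fy=2.5,interpolation=cv2.INTER_CUBIC))
E
```

```text
{'time_s': 39.15, 'tool_pos': [0.496, 0.248, 0.044], 'tool_rot': [179.239, -0.161, 7.357], 'qpos': [-1.582, 19.215, -32.525, 106.891, 13.002, 57.592, -122.368], 'force': [2.02, -22.286, 14.517], 'grip_width': 0.0, 'grasp_force': 12.455}
```

View pics/s7.png

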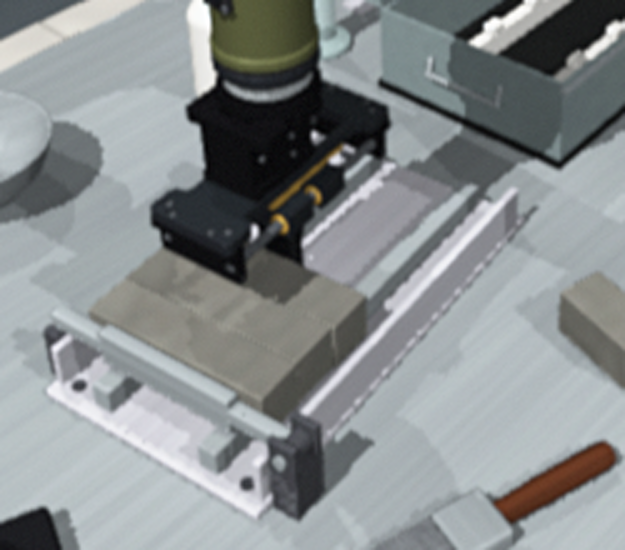

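Request:
{"fn": "jog_arm", "kwargs": {"motion": [{"x": 0, "y": 1, "z": 0, "ax": 0, "ay": 0, "az": 0}, {"x": 0, "y": 2, "z": 0, "ax": 0, "ay": 0, "az": 0}, {"x": 0, "y": 0, "z": -3, "ax": 0, "ay": 0, "az": 0}, {"x": 0, "y": 0, "z": -4.5, "ax": 0, "ay": 0, "az": 0}, {"x": 0, "y": 0, "z": -4.5, "ax": 0, "ay": 0, "az": 0}]}}

```text
time_s: 39.7
tool_pos: [0.4953, 0.2297, 0.1633]
tool_rot: [-179.8, -0.1, 7.8]
force: [0.8, 0.3, 0.3]
grip_width: 0.0006
grasp_force: 0.0
```

```bash
python3 - <<'E'
from h import *
st()
rows([((.56,.05,.40),0,4),((.70,-.29,.42),0,2.5),(bx(.160,-.085,.28),0,2.5)],step=.049)
E
```

```text
{'time_s': 39.7, 'tool_pos': [0.495, 0.23, 0.163], 'tool_rot': [-179.836, -0.062, 7.775], 'qpos': [3.391, 10.361, -34.148, 101.634, 6.041, 69.745, -114.633], 'force': [0.816, 0.318, 0.28], 'grip_width': 0.001, 'grasp_force': 0.0}
[0.57, 2.66, -3.39, -0.02, -0.01, 0.54]
[0.6, 2.65, -3.39, -0.02, -0.01, 0.54]
[0.62, 2.65, -3.39, -0.02, -0.01, 0.54]
[0.65, 2.65, -3.38, -0.02, -0.01, 0.54]
[0.67, 2.64, -3.38, -0.02, -0.01, 0.54]
[0.69, 2.64, -3.38, -0.02, -0.01, 0.54]
[0.72, 2.63, -3.38, -0.02, -0.01, 0.54]
--
[1.45, 4.36, -0.25, 0.0, -0.0, 0.19]
[1.46, 4.36, -0.25, 0.0, -0.0, 0.19]
[1.48, 4.35, -0.25, 0.0, -0.0, 0.19]
[1.49, 4.35, -0.25, 0.0, -0.0, 0.19]
[1.51, 4.34, -0.25, 0.0, -0.0, 0.19]
[1.52, 4.34, -0.25, 0.0, -0.0, 0.19]
[1.53, 4.33, -0.25, 0.0, -0.0, 0.19]
[1.55, 4.33, -0.25, 0.0, -0.0, 0.19]
--
[0.56, 0.11, 4.67, 0.0, 0.0, 0.0]
[0.56, 0.11, 4.67, 0.0, 0.0, 0.0]
[0.56, 0.11, 4.67, 0.0, 0.0, 0.0]
--
```

Request:
{"fn": "jog_arm", "kwargs": {"motion": [{"x": 0.6, "y": 2.65, "z": -3.4, "ax": 0, "ay": 0, "az": 0.54}, {"x": 0.6, "y": 2.65, "z": -3.4, "ax": 0, "ay": 0, "az": 0.54}, {"x": 0.6, "y": 2.65, "z": -3.4, "ax": 0, "ay": 0, "az": 0.54}, {"x": 0.65, "y": 2.65, "z": -3.4, "ax": 0, "ay": 0, "az": 0.54}, {"x": 0.7, "y": 2.65, "z": -3.4, "ax": 0, "ay": 0, "az": 0.54}]}}

```text
time_s: 40.2
tool_pos: [0.5425, 0.1008, 0.3339]
tool_rot: [-179.9, -0.2, 5.1]
force: [1.9, 0.5, -0.1]
grip_width: 0.0002
grasp_force: 0.0
```

Request:
{"fn": "jog_arm", "kwargs": {"motion": [{"x": 0.7, "y": 2.65, "z": -3.4, "ax": 0, "ay": 0, "az": 0.54}, {"x": 0.7, "y": 2.65, "z": -3.4, "ax": 0, "ay": 0, "az": 0.54}, {"x": 1.45, "y": 4.36, "z": -0.3, "ax": 0, "ay": 0, "az": 0.2}, {"x": 1.45, "y": 4.36, "z": -0.3, "ax": 0, "ay": 0, "az": 0.2}, {"x": 1.5, "y": 4.35, "z": -0.3, "ax": 0, "ay": 0, "az": 0.2}]}}

```text
time_s: 40.7
tool_pos: [0.614, -0.079, 0.4097]
tool_rot: [-179.9, -0.2, 3.5]
force: [0.3, 0.1, 0.5]
grip_width: 0.0008
grasp_force: 0.0
```

Request:
{"fn": "jog_arm", "kwargs": {"motion": [{"x": 1.5, "y": 4.35, "z": -0.3, "ax": 0, "ay": 0, "az": 0.2}, {"x": 1.5, "y": 4.35, "z": -0.3, "ax": 0, "ay": 0, "az": 0.2}, {"x": 1.5, "y": 4.35, "z": -0.3, "ax": 0, "ay": 0, "az": 0.2}, {"x": 1.53, "y": 4.35, "z": 0, "ax": 0, "ay": 0, "az": 0.2}, {"x": 1.55, "y": 4.33, "z": 0, "ax": 0, "ay": 0, "az": 0.2}]}}

```text
time_s: 41.2
tool_pos: [0.701, -0.2925, 0.4181]
tool_rot: [-179.9, -0.2, 2.4]
force: [0.3, -0.5, 0.2]
grip_width: 0.0004
grasp_force: 0.0
```

```bash
python3 - <<'E'
from h import *
st(); s=env.read_camera("side"); cv2.imwrite("pics/ref_side.png",s[:,:,::-1])
rows([(bx(.160,-.085,.275),0,2.5)],step=.045)
# lid top edge at bx(.1305,-.085,.307); where did the far prism etc. show: prism colour mask in rack area
ye=[(rk(x,y,.068)) for x in(-.08,.08) for y in(.144,.024)]; print([proj("side",q).round(1).tolist() for q in ye])
E
```

```text
{'time_s': 41.2, 'tool_pos': [0.701, -0.292, 0.418], 'tool_rot': [-179.855, -0.224, 2.41], 'qpos': [26.999, 35.792, -15.504, 36.863, 9.245, 107.95, -70.374], 'force': [0.284, -0.531, 0.238], 'grip_width': 0.0, 'grasp_force': 0.0}
[0.38, -0.23, 3.42, 0.01, 0.03, -0.16]
[0.38, -0.23, 3.42, 0.01, 0.03, -0.16]
[0.38, -0.23, 3.42, 0.01, 0.03, -0.16]
[0.38, -0.23, 3.42, 0.01, 0.03, -0.16]
--
[[255.1, 401.1], [297.4, 358.6], [186.7, 363.4], [231.3, 327.1]]
```

Request:
{"fn": "jog_arm", "kwargs": {"motion": [{"x": 0.6, "y": -0.2, "z": 3, "ax": 0, "ay": 0, "az": 0}, {"x": 0.6, "y": -0.2, "z": 3, "ax": 0, "ay": 0, "az": 0}, {"x": 0.6, "y": -0.2, "z": 3, "ax": 0, "ay": 0, "az": 0}, {"x": 0, "y": -0.2, "z": 3, "ax": 0, "ay": 0, "az": 0}, {"x": 0, "y": 0, "z": 2, "ax": 0, "ay": 0, "az": 0}]}}

```text
time_s: 41.75
tool_pos: [0.7182, -0.2807, 0.2745]
tool_rot: [-179.7, 0.0, 2.5]
force: [0.6, 0.6, 1.0]
grip_width: 0.0002
grasp_force: 0.0
```

```bash
python3 - <<'E'
from h import *
st()
def T(th,d=.195,m=0.):
    n=np.array([np.sin(th),np.cos(th)]); q=np.array([.1085,.091])+d*np.array([-np.cos(th),np.sin(th)])+.036*n+(.01*np.sin(th)+m)*n
    return bx(q[0],-.085,q[1])
rows([(T(t),0,2.5) for t in np.linspace(1.5,.1,15)],step=.05)
print(T(1.5),T(.1))
E
```

```text
{'time_s': 41.75, 'tool_pos': [0.718, -0.281, 0.274], 'tool_rot': [-179.727, 0.003, 2.463], 'qpos': [28.345, 34.449, -16.274, 55.55, 8.863, 91.156, -72.56], 'force': [0.64, 0.593, 0.979], 'grip_width': 0.0, 'grasp_force': 0.0}
[-2.11, 1.16, -1.43, -0.27, 0.0, -0.04]
--
[-2.0, -0.0, -0.22, 0.0, 0.0, 0.0]
--
[-2.02, -0.0, -0.01, 0.0, 0.0, 0.0]
--
[-2.02, 0.0, 0.19, 0.0, 0.0, 0.0]
--
[-2.0, -0.0, 0.4, 0.0, 0.0, 0.0]
--
[-1.96, -0.0, 0.61, 0.0, 0.0, 0.0]
--
[-1.89, 0.0, 0.81, 0.0, 0.0, 0.0]
--
[-1.8, -0.0, 1.0, 0.0, 0.0, 0.0]
--
[-1.69, -0.0, 1.19, 0.0, 0.0, 0.0]
--
[-1.56, 0.0, 1.36, 0.0, 0.0, 0.0]
--
[-1.41, -0.0, 1.52, 0.0, 0.0, 0.0]
--
[-1.25, 0.0, 1.66, 0.0, 0.0, 0.0]
--
[-1.07, -0.0, 1.78, 0.0, 0.0, 0.0]
--
[-0.88, -0.0, 1.89, 0.0, 0.0, 0.0]
--
[-0.68, -0.0, 1.97, 0.0, 0.0, 0.0]
--
[ 0.69763989 -0.29328769  0.28876366] [ 0.47545339 -0.30298857  0.14728101]
```

Request:
{"fn": "jog_arm", "kwargs": {"motion": [{"x": -1, "y": 0.6, "z": -0.3, "ax": 0, "ay": 0, "az": 0}, {"x": -1.1, "y": 0.6, "z": -0.3, "ax": 0, "ay": 0, "az": 0}, {"x": -2, "y": 0, "z": -0.2, "ax": 0, "ay": 0, "az": 0}, {"x": -2, "y": 0, "z": 0, "ax": 0, "ay": 0, "az": 0}, {"x": -2, "y": 0, "z": 0.2, "ax": 0, "ay": 0, "az": 0}]}}

```text
time_s: 42.25
tool_pos: [0.6391, -0.2989, 0.2868]
tool_rot: [180.0, -0.6, 2.3]
force: [4.5, 0.2, -0.3]
grip_width: 0.0002
grasp_force: 1.9
```

Request:
{"fn": "jog_arm", "kwargs": {"motion": [{"x": -2, "y": 0, "z": 0.4, "ax": 0, "ay": 0, "az": 0}, {"x": -1.95, "y": 0, "z": 0.6, "ax": 0, "ay": 0, "az": 0}, {"x": -1.9, "y": 0, "z": 0.8, "ax": 0, "ay": 0, "az": 0}, {"x": -1.8, "y": 0, "z": 1, "ax": 0, "ay": 0, "az": 0}, {"x": -1.7, "y": 0, "z": 1.2, "ax": 0, "ay": 0, "az": 0}]}}

```text
time_s: 42.75
tool_pos: [0.5455, -0.3031, 0.2469]
tool_rot: [179.9, -0.6, 2.3]
force: [4.1, 0.1, -1.0]
grip_width: 0.0002
grasp_force: 2.1
```

Request:
{"fn": "jog_arm", "kwargs": {"motion": [{"x": -1.55, "y": 0, "z": 1.35, "ax": 0, "ay": 0, "az": 0}, {"x": -1.4, "y": 0, "z": 1.5, "ax": 0, "ay": 0, "az": 0}, {"x": -1.25, "y": 0, "z": 1.65, "ax": 0, "ay": 0, "az": 0}, {"x": 0, "y": 0, "z": 0, "ax": 0, "ay": 0, "az": 0}, {"x": 0, "y": 0, "z": 0, "ax": 0, "ay": 0, "az": 0}]}}

```text
time_s: 43.25
tool_pos: [0.5029, -0.3049, 0.2002]
tool_rot: [180.0, -0.3, 2.3]
force: [0.7, -0.2, 0.2]
grip_width: -0.0001
grasp_force: 0.0
```

```bash
python3 - <<'E'
from h import *
st(); q=Rb.inv().apply(tool()[0]-BC)-[.1085,0,.091]; print(q.round(4))
# lid angle if the near fingertip corner touches the top face
from scipy.optimize import brentq
f=lambda th:np.sin(th)*(q[0]-.01)+np.cos(th)*q[2]-.036
print("theta",brentq(f,0,1.5)); print("at T(.3): z .1905?")
E
```

```text
{'time_s': 43.25, 'tool_pos': [0.503, -0.305, 0.2], 'tool_rot': [179.987, -0.257, 2.264], 'qpos': [42.356, 12.137, -15.697, 93.858, 3.27, 74.238, -61.619], 'force': [0.695, -0.175, 0.164], 'grip_width': -0.0, 'grasp_force': 0.0}
[-0.163  -0.0881  0.1092]
theta 0.3860128331942541
at T(.3): z .1905?
```

Request:
{"fn": "jog_arm", "kwargs": {"motion": [{"x": -1.05, "y": 0, "z": 1.8, "ax": 0, "ay": 0, "az": 0}, {"x": -0.9, "y": 0, "z": 1.9, "ax": 0, "ay": 0, "az": 0}, {"x": -0.7, "y": 0, "z": 1.9, "ax": 0, "ay": 0, "az": 0}, {"x": -0.2, "y": 0, "z": 0.8, "ax": 0, "ay": 0, "az": 0}, {"x": 0, "y": 0, "z": 0, "ax": 0, "ay": 0, "az": 0}]}}

```text
time_s: 43.75
tool_pos: [0.4765, -0.3059, 0.1368]
tool_rot: [179.9, -0.4, 2.4]
force: [0.9, -0.4, 1.2]
grip_width: 0.0004
grasp_force: 0.9
```

```bash
python3 - <<'E'
from h import *
st()
E
```

```text
{'time_s': 43.75, 'tool_pos': [0.476, -0.306, 0.137], 'tool_rot': [179.937, -0.376, 2.354], 'qpos': [43.632, 12.074, -15.223, 101.423, 3.278, 66.595, -60.2], 'force': [0.904, -0.363, 1.216], 'grip_width': 0.0, 'grasp_force': 0.866}
```

Request:
{"fn": "jog_arm", "kwargs": {"motion": [{"x": -0.3, "y": 0, "z": 0.4, "ax": 0, "ay": 0, "az": 0}, {"x": 0, "y": 0, "z": 0.3, "ax": 0, "ay": 0, "az": 0}, {"x": 0, "y": 0, "z": 0.3, "ax": 0, "ay": 0, "az": 0}, {"x": 0, "y": 0, "z": 0, "ax": 0, "ay": 0, "az": 0}, {"x": 0, "y": 0, "z": 0, "ax": 0, "ay": 0, "az": 0}]}}

```text
time_s: 44.25
tool_pos: [0.4725, -0.3058, 0.1273]
tool_rot: [180.0, -0.2, 2.3]
force: [-3.6, 2.5, 15.7]
grip_width: 0.0006
grasp_force: 8.1
```

Request:
{"fn": "jog_arm", "kwargs": {"motion": [{"x": 0, "y": 0, "z": 0.2, "ax": 0, "ay": 0, "az": 0}, {"x": 0, "y": 0, "z": 0.1, "ax": 0, "ay": 0, "az": 0}, {"x": 0, "y": 0, "z": 0, "ax": 0, "ay": 0, "az": 0}, {"x": 0, "y": 0, "z": 0, "ax": 0, "ay": 0, "az": 0}, {"x": 0, "y": 0, "z": 0, "ax": 0, "ay": 0, "az": 0}]}}

```text
time_s: 44.75
tool_pos: [0.4725, -0.3058, 0.1272]
tool_rot: [179.9, -0.3, 2.3]
force: [-9.5, 5.6, 31.2]
grip_width: 0.0003
grasp_force: 15.5
```

Request:
{"fn": "jog_arm", "kwargs": {"motion": [{"x": 0, "y": 0, "z": -1, "ax": 0, "ay": 0, "az": 0}, {"x": 0, "y": 0, "z": -3, "ax": 0, "ay": 0, "az": 0}, {"x": 0, "y": 0, "z": -4, "ax": 0, "ay": 0, "az": 0}, {"x": 0, "y": 0, "z": -4, "ax": 0, "ay": 0, "az": 0}, {"x": 0, "y": 0, "z": 0, "ax": 0, "ay": 0, "az": 0}]}}

```text
time_s: 45.25
tool_pos: [0.4736, -0.3071, 0.2469]
tool_rot: [179.8, -0.6, 2.3]
force: [0.3, -0.0, -0.1]
grip_width: 0.0002
grasp_force: 0.0
```

```bash
python3 - <<'E'
from h import *
st(); s=env.read_camera("side")[:,:,::-1]; r=cv2.imread("pics/ref_side.png"); i0=cv2.imread("pics/side0.png")
D=lambda a,b,v0,v1,u0,u1:np.abs(a.astype(int)-b)[v0:v1,u0:u1].max(2)
d=D(s,r,300,460,150,330); print("rack changed px",(d>25).sum())
c=env.read_camera("scene")[:,:,::-1]; c0=cv2.imread("pics/scene0.png")
d=np.abs(c.astype(int)-c0).max(2); print("lid area changed vs start (scene 140:330,255:415)",(d[290:415,200:335]>30).sum(),"dish",(d[275:320,185:260]>30).sum(),"bottle/cyl",(d[265:360,340:415]>30).sum())
# prisms' grey-brown mask in the rack, side view
m=((s[:,:,2].astype(int)-s[:,:,0])>8)[300:460,150:330].astype(np.uint8)
n,l,stt,cen=cv2.connectedComponentsWithStats(m); 
for k in range(1,n):
    if stt[k,4]>150: print(stt[k]+[150,300,0,0,0],cen[k]+[150,300])
full=np.zeros(s.shape[:2],np.uint8); full[300:460,150:330]=(l==1+np.argmax(stt[1:,4]))
h,_=cv2.findContours(full,cv2.RETR_EXTERNAL,cv2.CHAIN_APPROX_SIMPLE); h=max(h,key=cv2.contourArea)
print(cv2.approxPolyDP(cv2.convexHull(h),4,True)[:,0].tolist())
for q in cv2.approxPolyDP(cv2.convexHull(h),4,True)[:,0]: print(q,Rr.inv().apply(onz("side",*q,.068)-RC).round(3)[:2])
E
```

```text
{'time_s': 45.25, 'tool_pos': [0.474, -0.307, 0.247], 'tool_rot': [179.76, -0.558, 2.32], 'qpos': [44.12, 7.57, -15.156, 93.624, 1.927, 78.471, -58.956], 'force': [0.257, -0.047, -0.105], 'grip_width': 0.0, 'grasp_force': 0.0}
rack changed px 102
lid area changed vs start (scene 140:330,255:415) 97 dish 0 bottle/cyl 0
[223 331  44  32 322] [248.68012422 346.14906832]
[200 344  50  34 511] [227.54403131 360.87084149]
[254 361  32  35 177] [269.71186441 376.31073446]
[[200, 364], [224, 344], [245, 350], [249, 374], [216, 373]]
[200 364] [0.059 0.132]
[224 344] [0.059 0.068]
[245 350] [0.015 0.059]
[249 374] [-0.031  0.102]
[216 373] [0.019 0.132]
```

```bash
python3 - <<'E'
from h import *
s=env.read_camera("side")[:,:,::-1]; r=cv2.imread("pics/ref_side.png")
d=(np.abs(s.astype(int)-r).max(2)>25).astype(np.uint8); d[:300]=0;d[460:]=0;d[:,:150]=0;d[:,330:]=0
n,l,t,c=cv2.connectedComponentsWithStats(d)
for k in range(1,n):
    if t[k,4]>3: print(t[k].tolist(),onz("side",*c[k],.0).round(3), "ref->now",r[l==k].mean(0).round(),s[l==k].mean(0).round())
w=((.44,.18,.316)); rows([((.46,-.2,.32),0,4),((.425,.213,.32),0,7.6)],step=.049)
E
```

```text
[303, 300, 4, 3, 4] [0.577 0.047 0.   ] ref->now [170. 168. 158.] [145. 142. 134.]
[317, 302, 3, 2, 4] [0.549 0.032 0.   ] ref->now [174. 172. 164.] [149. 147. 139.]
[310, 305, 19, 12, 64] [0.526 0.055 0.   ] ref->now [210. 203. 202.] [183. 176. 175.]
[323, 307, 3, 3, 4] [0.526 0.038 0.   ] ref->now [176. 174. 165.] [150. 148. 140.]
[-0.2, -3.53, -2.66, -0.05, -0.01, -0.56]
[-0.17, -3.53, -2.66, -0.05, -0.01, -0.56]
[-0.13, -3.53, -2.67, -0.05, -0.01, -0.56]
--
[-0.07, -4.6, -0.0, 0.0, 0.0, -0.4]
[-0.04, -4.61, -0.0, 0.0, 0.0, -0.4]
[-0.0, -4.61, -0.0, 0.0, 0.0, -0.4]
[0.03, -4.61, -0.0, 0.0, 0.0, -0.4]
[0.06, -4.6, -0.0, 0.0, 0.0, -0.4]
[0.09, -4.6, -0.0, 0.0, 0.0, -0.4]
[0.13, -4.6, -0.0, 0.0, 0.0, -0.4]
[0.16, -4.6, -0.0, 0.0, 0.0, -0.4]
[0.19, -4.6, -0.0, 0.0, 0.0, -0.4]
--
```

```bash
python3 - <<'E'
from cell import env
print(env.sign_off())
E
```

```text
the job is handed in; nothing more can be done
None
```

The job is handed in, at about 45 s: the three prisms the box held (fourth slot empty) are in a tight row against the stop, the lid is pressed fully shut, the stop is down, and the cylinder and bottle are untouched; I judged the latch caught from a 31 N press with no further lid travel and an unchanged paddle in the camera image, and sign-off returned no verdict.

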